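# Scoop the opal ball out of the shard bucket

### The arm

A 6-joint arm with a two-finger parallel gripper is mounted at the origin on the work surface. World frame = base frame: x ahead of the robot, y to its left, z up, the work surface at z = 0. Lengths are in m, angles in rad, forces in N, time in s.
With the tool pointing down it reaches from about 0.25 to 0.725 m from the base axis. Payload 4 kg.
Tool frame: the origin (TCP) lies midway between the tips of the shut fingers; the grasp point (between the pads) lies 19 mm behind it; z points along the fingers, y is the direction in which the jaws open and shut (so a half turn about z gives the same grasp; the last joint's range is limited). The gripper opens to 85 mm and grips with 20 to 120 N. Pads are 22 mm wide; open, the fingers measure 114 mm over their backs; the gripper's body (76 mm by 85 mm) begins 54 mm behind the grasp point. The pads swing forward as they close: fully open they stand 13 mm farther back than shut.
Start: joints at [-1.156, 0.241, 0.005, 1.335, 0, 1.571], TCP at [0.202, -0.458, 0.231] pointing down, gripper open.
Joint ranges: [-2.72, 2.72], [-1.05, 1.87], [-1.09, 1.28], [-1.99, 2.15], [-1.42, 1.44], [-3.14, 3.14]. Speed limits (rad/s): [2.79, 2.79, 3.14, 3.14, 3.14, 3.14].

### API

Orientations are given as a unit quaternion [x, y, z, w].
In Python, from workcell import monitor, cams, order gives the robot as it stands.
- The arm moves only by the tool send_rows, never from a script. Its argument "moves" is a list of rows, each a list of 4 numbers: the shift along the tool's x, y, z as a fraction of full scale, then the turn about the tool's z as a fraction of full scale. A call has 1 to 20 rows; each row shifts and turns the commanded pose from where the row before left it, along the tool's axes as they then stand; what a row does not reach is not made up. Full scale, the value 1, is 100 cm for a shift and 0.1 rad for a turn. A row lasts 1/10 s, in which the tool goes at most 50 mm and 8.59 degrees, less where a joint would pass 70% of its speed; a pose out of reach is approached as far as the arm can. A call with a number of a shift or a turn outside -1 to 1 is refused whole. A call with a gripper value outside its range is refused whole. "claw" is the gripper's target within -1 to 1 (fully open at 1, half-way at 0, shut at -1), set as the call begins (left out, the last holds). The fingers move at their own pace and stop on an object; the grip force is fixed at half the most. Time passes only in rows, so rows that do not move let the fingers close. It gives the time, the measured TCP pose, the force and the opening at its end, in the units of the state.
- monitor.get_obs(): the state, without advancing time (a new reading comes with each control period).
- cams.camera(name): name is "scene" or "top" or "wrist"; returns (picture, depth): 400x640x3 uint8, blue, green, red; 400x640 float32, m along the optical axis (not along the pixel's ray), 0 where there is no reading.
- cams.camera_info(name): a dict with "intrinsics" (3x3 intrinsics, pixels), "T" (4x4, takes a point from camera to world coordinates); the wrist camera has in their place "mount" (4x4, takes a point from camera to tool coordinates, whose origin is the TCP and whose axes are the flange's). Camera axes: x right, y up, looking along -z (the intrinsics and any distortion apply to the point x, -y, -z); pixel columns grow to the right and rows downward; lengths in m; the calibration is good to about 2 mm. A picture is of the moment at which its call begins: read the wrist's pose just before it. camera_info takes no time and is no camera call.
- order.job_done(): hands the job in, once; it reports no verdict.
The state is a dict: "clock": time; "joint_pos": joint angles; "joint_vel": joint speeds; "tau": joint torques, N m; "eef_pos": TCP position; "tool_rot": TCP orientation; "ft_force": force on the tool from outside, world axes, zero at the start; "ft_torque": the same for the moment, N m; "grip_width": finger opening in m.
Only numpy, scipy, OpenCV 4.12 (cv2) and the standard library are available. Lean on these libraries where they do the work, as an engineer would, in place of code of your own. Each camera call takes 0.05 s, during which the arm holds its last target.

### The job

A white opal glass ball has rolled down the chute into the rimmed steel bucket. Take the scoop by its upright grip, dip it nose-down into the bucket and slide its lip along the floor under the ball, without touching the ball with the gripper, then right the scoop and lift it out with the ball in its pan. Stand it upright near the middle of the square slate slab with the ball still in its pan, and let go.

Things in the scene. Friction and masses are not known exactly. Their poses are not given: they have to be found in the camera images.
- scoop: Loose scoop, 0.2 kg, standing; sizes in mm. Origin: underside of its steel pan; x from nose to handle, z up. Flat x -18..32, 52 wide; ramp 24 long, 2 thick rises 22 deg to lip x -40, z 9. Walls 3 thick, to z 29, y +-26, x -28..22; back wall inside x 19. Handle at x 27, y 0: 10 (x) by 14 bar; pale wood grip 16 (x) by 24 (y), z 127..195 (top). Not the flat block with a round-knobbed stick (146 high).
- ball: Loose smooth white opal glass ball, 36 mm diameter, 61 g. Origin: its centre. It starts in the bucket, lying in the lowest corner of the bucket's floor, against the wall on the bucket's -x side.
- bucket: Fixed steel bucket by the chute. Origin: table, under its bottom's middle; z vertical; mm. It leans 8 deg to its -x: floor z 13 at x -71, 23 at x 0, 33 at x 71. Inside radius 72, wall 3. Turned-in rim, mouth radius 68, middle x -13, z 113; rim z 103 at -x, 123 at +x. Chute on +y: 93 wide, end y 80, z 119..150, rises 24 deg to a board y 236, z 190. The other pail stands level, alone.
- slab: Fixed square slate slab, dark grey, 120 x 120 mm, 10 mm thick, lying on the table. Origin: centre of its underside; its top is at z 10 mm. Not the round cork mat.
Not all that is in view belongs to the job. What is shaped like the scoop but green is not meant.

How it is judged:
On the way, in this order (a step that is already met when the one before it is completed fails the run):
1. the scoop is dipped nose-down into the bucket, tipped more than 12 degrees (horizontal distance between scoop and bucket below 0.055 m and height (world z) of scoop below 0.08 m and angle between scoop's own z axis and vertical above 0.21 rad), for 0.1 s.
2. the scoop is righted to within 15 degrees and its pan is out above the rim with the ball in it (height (world z) of scoop above 0.1 m and angle between scoop's own z axis and vertical below 0.26 rad and x of ball in the frame of scoop between -0.03 and 0.014 m and y of ball in the frame of scoop between -0.016 and 0.016 m and z of ball in the frame of scoop between 0.012 and 0.034 m), for 0.1 s.
At the end, for the whole second after the job is handed in: The scoop stands upright (within 10 degrees) and at rest on the slate slab, its origin within 40 mm of the slab's centre, with the ball lying in its pan (horizontal distance between scoop and slab below 0.04 m and z of scoop in the frame of slab between 0.006 and 0.015 m and angle between scoop's own z axis and vertical below 0.175 rad and linear speed of scoop below 0.03 m/s and linear speed of ball below 0.08 m/s and x of ball in the frame of scoop between -0.03 and 0.014 m and y of ball in the frame of scoop between -0.016 and 0.016 m and z of ball in the frame of scoop between 0.012 and 0.034 m); the robot touches nothing.
It fails at once if the gripper touches the ball (contact force between the fingers and ball above 0.5 N).
It also fails if it takes over 61 s, if anything falls off the work surface, if the arm or the gripper's body presses on something with over 40 N, if the wrist force passes 120 N, or if a joint passes its speed limit or range.

## Working session

There is one attempt and no reset: what is moved stays moved. The work goes in short steps, Python scripts to look and compute and a tool call to move; the robot and the scene stay as the last step left them, time stands still between calls to the robot, and variables do not carry over. Pictures are saved under pics/ and viewed, and the job is handed in when it is done.

Besides the shell and the picture viewer there is one more tool, called as name(argument=value, ...) on one line, values as JSON. send_rows: Moves the arm, as the interface text tells. Its arguments: {"type":"object","properties":{"moves":{"type":"array","items":{"type":"array","items":{"type":"number","minimum":-1,"maximum":1}}},"claw":{"type":"number"}},"required":["moves"]}

```bash
ls; mkdir -p pics; cat > a.py <<'E'
from workcell import monitor,cams,order
import cv2,numpy as np
for n in ["scene","top"]:
    im,d=cams.camera(n); cv2.imwrite(f"pics/{n}0.png",im); np.save(f"{n}0.npy",d)
    i=cams.camera_info(n); print(n,i)
print(cams.camera_info("wrist"))
print(monitor.get_obs())
E
python3 a.py
```

```text
pics
scene {'intrinsics': array([[399.68707308,   0.        , 319.84118347],
       [  0.        , 399.68707308, 202.57743101],
       [  0.        ,   0.        ,   1.        ]]), 'T': array([[-7.87854335e-01, -3.85008788e-01,  4.80680537e-01,
         9.80332641e-01],
       [ 6.15860922e-01, -4.93712804e-01,  6.13973120e-01,
         4.75694951e-01],
       [ 9.33089110e-04,  7.79753743e-01,  6.26085640e-01,
         6.09840924e-01],
       [ 0.00000000e+00,  0.00000000e+00,  0.00000000e+00,
         1.00000000e+00]])}
top {'intrinsics': array([[497.25415503,   0.        , 325.65056069],
       [  0.        , 497.25415503, 197.78676671],
       [  0.        ,   0.        ,   1.        ]]), 'T': array([[-0.11952486,  0.97227017, -0.20100875,  0.34991726],
       [-0.9928218 , -0.11792996,  0.01993495, -0.07195923],
       [-0.00432279,  0.20194859,  0.97938658,  0.96789954],
       [ 0.        ,  0.        ,  0.        ,  1.        ]])}
{'intrinsics': array([[338.31359315,   0.        , 322.81611371],
       [  0.        , 338.31359315, 203.48667865],
       [  0.        ,   0.    
[... 379 characters left out ...]
ck': 0.1, 'joint_pos': array([-1.15601576e+00,  2.41354479e-01,  3.85360879e-03,  1.33520560e+00,
        6.38642679e-06,  1.57080332e+00]), 'joint_vel': array([ 2.17883226e-04, -7.82283301e-04,  3.29607564e-03, -3.93505166e-05,
        1.46198562e-03,  5.77762409e-05]), 'tau': array([ 1.19066804e-04, -3.73138905e+01,  2.53009790e+01,  1.08532820e-02,
        1.60773852e-04,  6.99251856e-06]), 'eef_pos': array([ 0.20126631, -0.45707921,  0.23049153]), 'tool_rot': array([ 9.78571878e-01,  2.05903294e-01, -1.93533719e-04, -9.35260346e-04]), 'ft_force': array([ 0.10291948, -0.48050971,  0.08607291]), 'ft_torque': array([-0.00374465, -0.05393623, -0.0076272 ]), 'grip_width': 0.08544286137670046}
```

View pics/scene0.png

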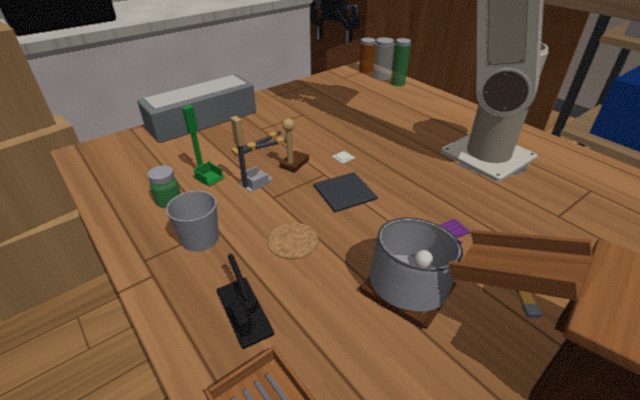

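View pics/top0.png

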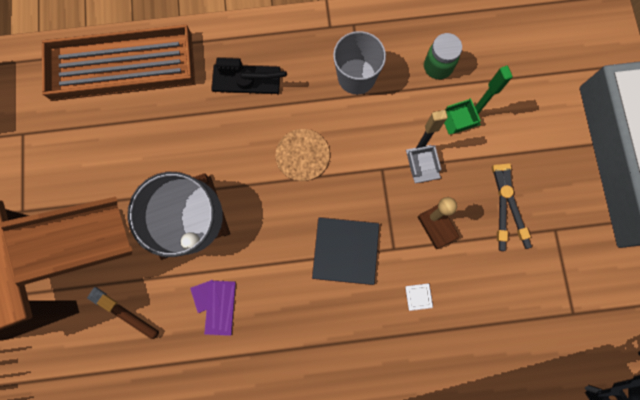

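The real scoop is the grey-pan one at about (425,163) in the top view and (255,180) in the scene view. The decoys are the green scoop at top (463,116) and the flat block with the knobbed stick at top (440,220). I'll check this in an enlarged crop and measure positions.

```bash
cat > h.py <<'E'
import cv2,numpy as np
from workcell import monitor,cams,order
def cloud(d,info,T=None):
    K=info["intrinsics"]; T=info["T"] if T is None else T
    v,u=np.mgrid[0:d.shape[0],0:d.shape[1]]
    P=np.stack([(u-K[0,2])/K[0,0]*d,-(v-K[1,2])/K[1,1]*d,-d],-1)
    W=P@T[:3,:3].T+T[:3,3]; W[d<=0]=np.nan
    return W
def proj(p,info,T=None):
    K=info["intrinsics"]; T=info["T"] if T is None else T
    q=np.linalg.inv(T)@np.r_[p,1]; return K[0,0]*q[0]/-q[2]+K[0,2], K[1,1]*-q[1]/-q[2]+K[1,2]
def wristT(o):
    from scipy.spatial.transform import Rotation as R
    T=np.eye(4);T[:3,:3]=R.from_quat(o["tool_rot"]).as_matrix();T[:3,3]=o["eef_pos"]
    return T@cams.camera_info("wrist")["mount"]
E
python3 - <<'E'
from h import *
it=cams.camera_info("top"); isc=cams.camera_info("scene")
t=cv2.imread("pics/top0.png"); s=cv2.imread("pics/scene0.png")
a=cv2.resize(t[80:260,390:550],(640,580*1),interpolation=cv2.INTER_CUBIC)
cv2.imwrite("pics/c1.png",cv2.resize(t[90:200,390:530],None,fx=5,fy=5,interpolation=cv2.INTER_CUBIC))
cv2.imwrite("pics/c2.png",cv2.resize(t[150:280,110:250],None,fx=4.5,fy=4.5,interpolation=cv2.INTER_CUBIC))
cv2.imwrite("pics/c3.png",cv2.resize(s[90:230,170:330],None,fx=4.2,fy=4.2,interpolation=cv2.INTER_CUBIC))
W=cloud(np.load("top0.npy"),it); np.save("W.npy",W)
Ws=cloud(np.load("scene0.npy"),isc); np.save("Ws.npy",Ws)
for n,p in dict(slab=(347,250),ball=(189,241),bucketfloor=(170,210),scooppan=(425,165),grip=(435,122),table=(380,120),chute=(100,215),mat=(302,155),pail=(360,60)).items(): print(n,W[p[1],p[0]])
E
```

```text
slab [ 0.43964116 -0.11996449  0.01046423]
ball [0.48750121 0.1704418  0.05066843]
bucketfloor [0.55571152 0.20979856 0.02498734]
scooppan [ 5.91523059e-01 -2.98379005e-01 -5.19760308e-04]
grip [ 0.61695284 -0.28385916  0.18264406]
table [ 0.69630109 -0.22159755  0.00193957]
chute [0.53650505 0.29405893 0.13898772]
mat [ 0.64109606 -0.05477198  0.00336216]
pail [ 0.83225408 -0.19844449  0.00385322]
```

View pics/c1.png

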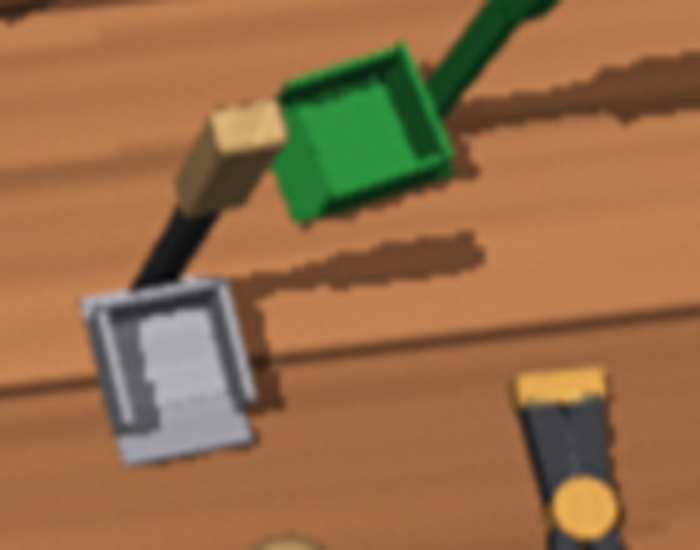

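View pics/c2.png

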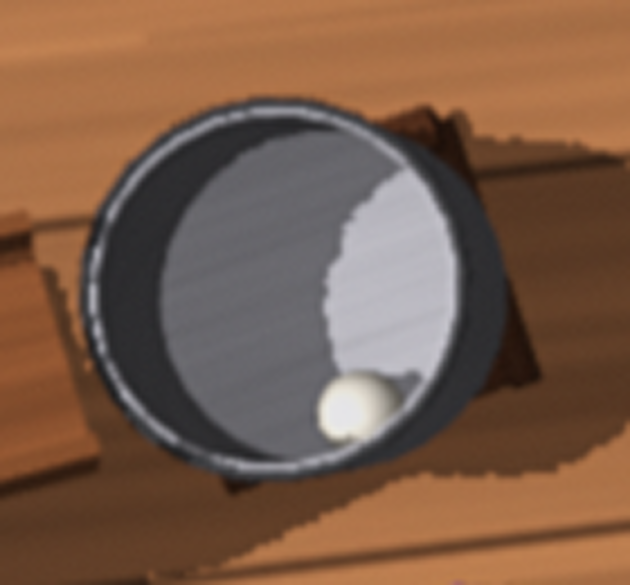

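View pics/c3.png

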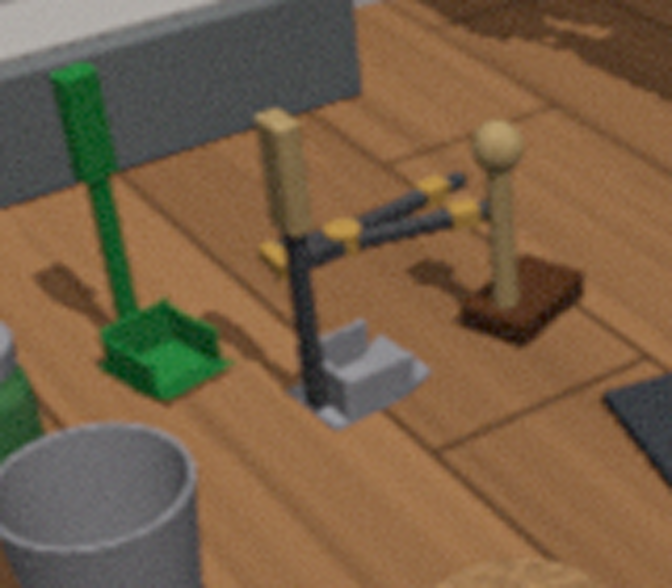

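The crop confirms it: grey pan, black bar and pale wooden grip, with the grip top at top-view (440,115) and the lip at (428,180). Now fitting positions.

```bash
python3 - <<'E'
from h import *
it=cams.camera_info("top"); isc=cams.camera_info("scene")
def ray(u,v,z,i=it):
    K=i["intrinsics"];T=i["T"]; d=T[:3,:3]@np.array([(u-K[0,2])/K[0,0],-(v-K[1,2])/K[1,1],-1]); return T[:3,3]+d*(z-T[2,3])/d[2]
W=np.load("W.npy");Ws=np.load("Ws.npy")
c=lambda x,y:(390+x/5,90+y/5)
A=ray(*c(125,465),.009);B=ray(*c(255,440),.009); print("lip",A,B,np.linalg.norm(A-B),(A+B)/2)
e=(B-A)/np.linalg.norm(B-A); print("yaw from lip normal", np.degrees(np.arctan2(-e[0],e[1])))
# walls tops z=.029 outer corners back
C=ray(*c(80,300),.029);D=ray(*c(222,278),.029);print("backwall top",C,D,np.linalg.norm(C-D),(C+D)/2)
# grip top corners z .195
G=[ray(*c(x,y),.195) for x,y in [(212,110),(278,98),(287,135),(222,153)]]
G=np.array(G);print("grip",G,G.mean(0))
# depth-based grip
m=(W[...,2]>.13)&(W[...,0]>.55)&(W[...,0]<.68)&(abs(W[...,1]+.29)<.03)
print("grip cloud",m.sum(),np.nanmean(W[m],0)); mt=m&(W[...,2]>.188); print(np.nanmean(W[mt],0),mt.sum())
# slab
im=cv2.imread("pics/top0.png"); 
pts=[ray(u,v,.01) for u,v in [(318,218),(380,224),(375,284),(313,278)]]; print("slab",np.array(pts),np.mean(pts,0))
g=cv2.cvtColor(im,cv2.COLOR_BGR2HSV); mk=((g[...,2]<75)&(g[...,1]<110)).astype(np.uint8); mk[:, :300]=0; mk[:,395:]=0;mk[:205]=0;mk[300:]=0
cs,_=cv2.findContours(mk,0,2); k=max(cs,key=cv2.contourArea); r=cv2.minAreaRect(k); print(r, ray(*r[0],.01),[ray(*p,.01)[:2] for p in cv2.boxPoints(r)])
# rim
for w,n in((W,"top"),(Ws,"scene")):
    m=(w[...,2]>.095)&(w[...,2]<.135)&(np.hypot(w[...,0]-.55,w[...,1]-.2)<.11)
    P=w[m]; np.save(f"rim_{n}.npy",P); print(n,len(P),P.min(0),P.max(0))
# chute, ball
m=(W[...,2]>.03)&(np.hypot(W[...,0]-.4875,W[...,1]-.17)<.012); 
b=cv2.inRange(g,(0,0,170),(40,90,255)); b[:225]=0;b[255:]=0;b[:,:175]=0;b[:,203:]=0
n,l,st,ce=cv2.connectedComponentsWithStats(b);print(st,ce)
E
```

```text
lip [ 0.55509644 -0.27063545  0.009     ] [ 0.55895522 -0.32336713  0.009     ] 0.05287267583771209 [ 0.55702583 -0.29700129  0.009     ]
yaw from lip normal -175.8146946474076
backwall top [ 0.61881178 -0.25930816  0.029     ] [ 0.62098277 -0.3161377   0.029     ] 0.056870992080949444 [ 0.61989728 -0.28772293  0.029     ]
grip [[ 0.63038109 -0.27912089  0.195     ]
 [ 0.63187994 -0.30133951  0.195     ]
 [ 0.61882709 -0.30210808  0.195     ]
 [ 0.6152569  -0.27994577  0.195     ]] [ 0.62408625 -0.29062856  0.195     ]
grip cloud 347 [ 0.62164656 -0.28725107  0.17353236]
[ 0.62414797 -0.2893931   0.19331328] 142
slab [[ 0.5083421  -0.07182921  0.01      ]
 [ 0.48210831 -0.19016828  0.01      ]
 [ 0.3693388  -0.16448046  0.01      ]
 [ 0.3946103  -0.04891063  0.01      ]] [ 0.43859988 -0.11884714  0.01      ]
((345.9967346191406, 250.658203125), (62.265357971191406, 60.881683349609375), 5.572197437286377) [ 0.43866072 -0.11790918  0.01      ] [array([ 0.39495231, -0.04713946]), array([ 0.50964844, -0.07191749]), array([ 0.48332091, -0.19021994]), array([ 0.36960028, -0.16265221])]
top 1808 [0.45655517 0.10903163 0.09500281] [0.60471451 0.29238361 0.13497504]
scene 2177 [0.45553581 0.10925857 0.09502716] [0.60779969 0.30131493 0.134981  ]
[[     0      0    640    400 255858]
 [   181    233     15     15    142]] [[319.57300925 199.47731554]
 [187.95070423 240.37323944]]
```

```bash
python3 - <<'E'
from h import *
from scipy.optimize import least_squares
P=np.vstack([np.load("rim_top.npy")])
# model: bucket pose (bx,by,yaw); rim torus ring: use bucket axis coords
def loc(P,q):
    c,s=np.cos(q[2]),np.sin(q[2]); d=P-np.array([q[0],q[1],0]); return np.stack([c*d[:,0]+s*d[:,1],-s*d[:,0]+c*d[:,1],d[:,2]],1)
a=np.radians(8)
def ax(P,q):
    L=loc(P,q); L=L-np.array([0,0,.023]); x=L[:,0]*np.cos(a)+L[:,2]*np.sin(a); z=-L[:,0]*np.sin(a)+L[:,2]*np.cos(a)
    return x,L[:,1],z
for name in("top","scene"):
  P=np.load(f"rim_{name}.npy"); best=None
  for y0 in np.radians(np.arange(-60,61,20)):
    def f(q):
        x,y,z=ax(P,q); return np.clip(np.stack([np.hypot(x,y)-.0715, (z-.0905)],1),-.02,.02).ravel()
    r=least_squares(f,[.545,.205,y0],loss="soft_l1",f_scale=.003)
    if best is None or r.cost<best.cost: best=r
  print(name,best.x[:2],np.degrees(best.x[2]),best.cost)
it=cams.camera_info("top");K=it["intrinsics"];T=it["T"]
W=np.load("W.npy")
def ray(u,v,z,i=it):
    d=T[:3,:3]@np.array([(u-K[0,2])/K[0,0],-(v-K[1,2])/K[1,1],-1]); return T[:3,3]+d*(z-T[2,3])/d[2]
print("ball",ray(188,240.5,.035), W[240,188])
# chute top edges
for w,n in((W,"W"),(np.load("Ws.npy"),"Ws")):
  m=(w[...,1]>.27)&(w[...,1]<.42)&(w[...,2]>.11)&(w[...,2]<.2)&(w[...,0]>.4)&(w[...,0]<.7); Q=w[m]
  for y in np.arange(.28,.42,.02):
    s=Q[abs(Q[:,1]-y)<.008]; 
    if len(s): print(n,round(y,2),s[:,0].min().round(3),s[:,0].max().round(3),s[:,2].min().round(3),s[:,2].max().round(3))
E
```

```text
top [0.53670039 0.19444243] 56.17503021839183 0.05635122516843636
scene [0.53296209 0.19745733] 81.95100557634578 0.05838911332986458
ball [0.4910226  0.17639487 0.035     ] [0.48955024 0.17210885 0.05087642]
W 0.28 0.457 0.561 0.125 0.172
W 0.3 0.451 0.556 0.135 0.181
W 0.32 0.447 0.552 0.144 0.192
W 0.34 0.442 0.546 0.153 0.199
W 0.36 0.437 0.542 0.161 0.2
W 0.38 0.433 0.536 0.172 0.2
W 0.4 0.4 0.524 0.111 0.2
Ws 0.28 0.455 0.561 0.123 0.171
Ws 0.3 0.451 0.557 0.132 0.181
Ws 0.32 0.447 0.552 0.139 0.19
Ws 0.34 0.44 0.547 0.149 0.199
Ws 0.36 0.442 0.542 0.158 0.2
Ws 0.38 0.438 0.537 0.168 0.2
Ws 0.4 0.4 0.532 0.175 0.2
```

```bash
python3 - <<'E'
from h import *
from scipy.optimize import least_squares
a=np.radians(8)
res=[]
for name in("top","scene"):
  W=np.load("W.npy" if name=="top" else "Ws.npy")
  c0=np.array([.535,.195])
  P=W.reshape(-1,3); P=P[~np.isnan(P[:,0])]; d=P[:,:2]-c0; r=np.hypot(*d.T); th=np.degrees(np.arctan2(d[:,1],d[:,0]))
  ok=(r<.095)&(r>.05)&(P[:,2]>.08)&(P[:,2]<.128)&((th<45)|(th>150)); P=P[ok];th=th[ok]
  R=[]
  for b in range(-180,180,6):
    s=P[(th>=b)&(th<b+6)]
    if len(s)>3:
        z=s[:,2].max(); R.append(s[s[:,2]>z-.003].mean(0))
  R=np.array(R); 
  A=np.c_[R[:,:2],np.ones(len(R))]; 
  pl=np.linalg.lstsq(A,R[:,2],rcond=None)[0]; print(name,len(R),"plane grad",pl[:2],"lean deg",np.degrees(np.arctan(np.hypot(*pl[:2]))),"dir",np.degrees(np.arctan2(pl[1],pl[0])))
  def f(q): return np.hypot(R[:,0]-q[0],R[:,1]-q[1])-q[2]
  q=least_squares(f,[.535,.195,.07],loss="soft_l1",f_scale=.003).x; print("rim circle",q,"z",pl@[q[0],q[1],1]); 
  print(np.abs(f(q)).round(4)); print(R[::3].round(3).tolist())
E
```

```text
top 43 plane grad [0.13531316 0.03796427] lean deg 7.999842382831994 dir 15.672313181998021
rim circle [0.53041405 0.18270664 0.07124916] z 0.11480652748176653
[0.0009 0.0005 0.0001 0.0001 0.0005 0.0004 0.     0.0011 0.0001 0.0002
 0.0002 0.0006 0.0003 0.0005 0.     0.0005 0.0004 0.0003 0.0001 0.0004
 0.0001 0.0004 0.0006 0.0004 0.0004 0.001  0.0002 0.0004 0.0004 0.0012
 0.0004 0.     0.0001 0.0002 0.     0.0001 0.0003 0.0001 0.0004 0.
 0.     0.0002 0.0007]
[[0.459, 0.194, 0.108], [0.461, 0.167, 0.104], [0.472, 0.143, 0.105], [0.489, 0.124, 0.107], [0.513, 0.113, 0.109], [0.54, 0.113, 0.114], [0.564, 0.12, 0.116], [0.584, 0.135, 0.12], [0.597, 0.156, 0.124], [0.601, 0.178, 0.123], [0.6, 0.198, 0.125], [0.593, 0.216, 0.125], [0.581, 0.233, 0.124], [0.47, 0.22, 0.108], [0.46, 0.199, 0.106]]
scene 43 plane grad [0.13849174 0.03474707] lean deg 8.126005484433167 dir 14.084569823918969
rim circle [0.53003843 0.18382914 0.07129764] z 0.11473847249076516
[0.0001 0.0002 0.0002 0.0006 0.0003 0.0008 0.0001 0.0003 0.0003 0.0005
 0.0008 0.0002 0.     0.0003 0.0002 0.0002 0.0004 0.0001 0.     0.0002
 0.0008 0.0006 0.0012 0.0007 0.0004 0.0003 0.0005 0.0001 0.     0.0005
 0.0008 0.0004 0.0006 0.     0.0009 0.0003 0.0005 0.0008 0.0003 0.0002
 0.0003 0.0005 0.001 ]
[[0.459, 0.191, 0.105], [0.461, 0.166, 0.104], [0.472, 0.143, 0.106], [0.49, 0.124, 0.107], [0.513, 0.115, 0.11], [0.541, 0.114, 0.114], [0.564, 0.121, 0.118], [0.583, 0.136, 0.121], [0.595, 0.157, 0.123], [0.601, 0.178, 0.124], [0.601, 0.198, 0.125], [0.593, 0.217, 0.125], [0.582, 0.233, 0.124], [0.469, 0.22, 0.108], [0.461, 0.199, 0.105]]
```

The geometry agrees across both views:
- **Bucket:** rim centre (0.530, 0.183), bucket yaw about 14°.
- **Slab:** centre (0.439, -0.118).
- **Scoop:** grip at (0.624, -0.290), with the nose at a yaw of about 185°.

The tool can't tilt, so I'll pivot the scoop in the pads by pushing its lip against the outside of the bucket. First I'll turn the tool by -161°.

send_rows(moves=[[0,0,-0.01,-1],[0,0,-0.01,-1],[0,0,0,-1],[0,0,0,-1],[0,0,0,-1],[0,0,0,-1],[0,0,0,-1],[0,0,0,-1],[0,0,0,-1],[0,0,0,-1],[0,0,0,-1],[0,0,0,-1],[0,0,0,-1],[0,0,0,-1],[0,0,0,-1],[0,0,0,-1],[0,0,0,-1],[0,0,0,-1],[0,0,0,-1],[0,0,0,-1]], claw=1)

```text
clock: 2.1
eef_pos: [0.2013, -0.4573, 0.2508]
tool_rot: [0.354, 0.935, 0.0, -0.0]
ft_force: [1.5, 0.5, 0.3]
grip_width: 0.0853
```

send_rows(moves=[[0,0,0,-1],[0,0,0,-1],[0,0,0,-1],[0,0,0,-1],[0,0,0,-1],[0,0,0,-1],[0,0,0,-1],[0,0,0,-1],[0,0,0,-0.1]])

```text
clock: 3.0
eef_pos: [0.2014, -0.4573, 0.2508]
tool_rot: [-0.042, 0.999, 0.001, -0.0]
ft_force: [-0.1, 0.6, -0.4]
grip_width: 0.0854
```

```bash
cat > st.py <<'E'
import sys
from h import *
from scipy.spatial.transform import Rotation as R
o=monitor.get_obs(); M=R.from_quat(o["tool_rot"]).as_matrix()
print("t",o["clock"],"pos",o["eef_pos"].round(4),"yaw",np.degrees(np.arctan2(M[1,0],M[0,0])).round(2),"zax",M[:,2].round(4),"F",o["ft_force"].round(2),"tq",o["ft_torque"].round(3),"w",o["grip_width"].round(4),"q",o["joint_pos"].round(2))
if len(sys.argv)>3:
    t=np.array(list(map(float,sys.argv[1:4]))); print("tool shift to target",(M.T@(t-o["eef_pos"])).round(4))
E
python3 st.py .624 -.29 .25
```

```text
Traceback (most recent call last):
  File "st.py", line 5, in <module>
    print("t",o["clock"],"pos",o["eef_pos"].round(4),"yaw",np.degrees(np.arctan2(M[1,0],M[0,0])).round(2),"zax",M[:,2].round(4),"F",o["ft_force"].round(2),"tq",o["ft_torque"].round(3),"w",o["grip_width"].round(4),"q",o["joint_pos"].round(2))
                                                                                                                                                                                            ^^^^^^^^^^^^^^^^^^^^^
AttributeError: 'float' object has no attribute 'round'
```

```bash
sed -i 's/o\["grip_width"\].round(4)/round(o["grip_width"],4)/' st.py; python3 st.py .624 -.29 .25
```

```text
t 3.0 pos [ 0.2014 -0.4573  0.2508] yaw -175.21 zax [-5.0e-04  1.1e-03 -1.0e+00] F [-0.07  0.64 -0.38] tq [-0.02  -0.011 -0.024] w 0.0854 q [-1.16  0.23  0.05  1.38  0.   -1.24]
tool shift to target [-0.4351  0.1314  0.0008]
```

send_rows(moves=[[-0.022,0.0065,0,0],[-0.0435,0.0131,0,0],[-0.0435,0.0131,0,0],[-0.0435,0.0131,0,0],[-0.0435,0.0131,0,0],[-0.0435,0.0131,0,0],[-0.0435,0.0131,0,0],[-0.0435,0.0131,0,0],[-0.0435,0.0131,0,0],[-0.0435,0.0131,0,0],[-0.022,0.0067,0,0],[0,0,0,0],[0,0,0,0]])

```text
clock: 4.3
eef_pos: [0.6245, -0.2903, 0.2501]
tool_rot: [-0.041, 0.999, 0.0, -0.001]
ft_force: [-0.9, -0.4, 0.2]
grip_width: 0.0855
```

```bash
python3 st.py .624 -.29 .25; python3 - <<'E'
from h import *
o=monitor.get_obs();T=wristT(o); i=cams.camera_info("wrist")
im,d=cams.camera("wrist"); cv2.imwrite("pics/w1.png",im)
W=cloud(d,i,T); m=(W[...,2]>.12)&(W[...,2]<.205)&(abs(W[...,0]-.62)<.06)&(abs(W[...,1]+.29)<.04)
print(m.sum()); v,u=np.where(m); print(u.min(),u.max(),v.min(),v.max())
for z in((.188,.2),(.13,.17)):
    Q=W[m&(W[...,2]>z[0])&(W[...,2]<z[1])]; print(z,len(Q),Q.min(0),Q.max(0)) if len(Q) else 0
E
```

```text
t 4.3 pos [ 0.6245 -0.2903  0.2501] yaw -175.24 zax [-2.1e-03  5.0e-04 -1.0e+00] F [-0.86 -0.36  0.17] tq [ 0.031 -0.02  -0.012] w 0.0855 q [-0.43  0.65  0.69  1.61 -0.   -0.52]
tool shift to target [0.0005 0.0004 0.0001]
1666
303 340 187 234
(0.188, 0.2) 932 [ 0.61431519 -0.3036002   0.18804451] [ 0.63120525 -0.27945535  0.19603588]
(0.13, 0.17) 437 [ 0.6144422  -0.30369011  0.1302957 ] [ 0.61919345 -0.2799706   0.16989624]
```

View pics/w1.png

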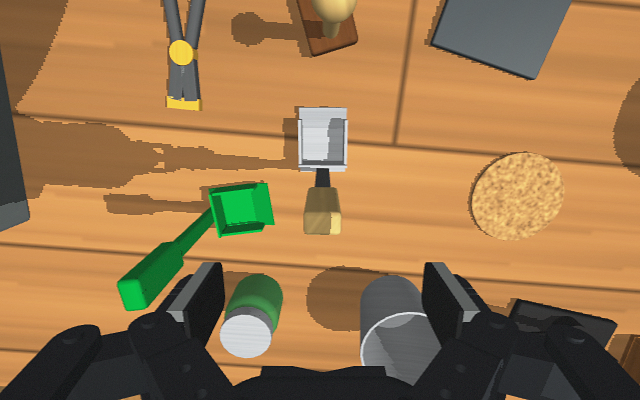

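The wrist view shows the scoop square to the tool, with the pan at (323,137) and the grip at (322,220) between the fingers. Descending to grasp.

send_rows(moves=[[0.0018,-0.0011,0.02,0],[0,0,0.03,0],[0,0,0.03,0],[0,0,0.02,0],[0,0,0.004,0],[0,0,0,0]])

```text
clock: 4.95
eef_pos: [0.6216, -0.2928, 0.1474]
tool_rot: [-0.041, 0.999, 0.0, -0.001]
ft_force: [0.2, 0.3, 0.6]
grip_width: 0.0855
```

send_rows(moves=[[0,0,0,0],[0,0,0,0],[0,0,0,0],[0,0,0,0],[0,0,0,0],[0,0,0,0],[0,0,0,0],[0,0,0,0]], claw=-1)

```text
clock: 5.75
eef_pos: [0.6236, -0.2918, 0.1481]
tool_rot: [-0.042, 0.999, -0.0, 0.001]
ft_force: [1.8, 1.2, 4.6]
grip_width: 0.0229
```

```bash
python3 st.py
```

```text
t 5.75 pos [ 0.6236 -0.2918  0.1481] yaw -175.21 zax [ 1.8e-03 -2.0e-04 -1.0e+00] F [1.82 1.17 4.62] tq [ 0.405 -0.253 -0.034] w 0.0229 q [-0.44  0.66  0.45  1.35  0.   -0.52]
```

send_rows(moves=[[0,0,-0.01,0],[0,0,-0.03,0],[0,0,-0.03,0],[0.001,0.016,-0.012,0],[0.0025,0.036,0,0],[0.0025,0.036,0,0],[0.0025,0.036,0,0],[0.0025,0.036,0,0],[0.0025,0.036,0,0],[0.0025,0.036,0,0],[0.0025,0.036,0,0],[0.0025,0.036,0,0],[0.001,0.018,0,0],[0,0,0,0]])

```text
clock: 7.15
eef_pos: [0.5723, 0.0304, 0.2283]
tool_rot: [-0.044, 0.999, 0.0, -0.001]
ft_force: [0.9, -0.0, -0.9]
grip_width: 0.023
```

send_rows(moves=[[0,0,0,0.5],[0,0,0,1],[0,0,0,1],[0,0,0,1],[0,0,0,1],[0,0,0,1],[0,0,0,1],[0,0,0,1],[0,0,0,1],[0,0,0,1],[0,0,0,1],[0,0,0,1],[0,0,0,1],[0,0,0,1],[0,0,0,0.6],[0,0,0,0],[0,0,0,0]])

```text
clock: 8.85
eef_pos: [0.5736, 0.0266, 0.2287]
tool_rot: [0.616, 0.788, -0.001, -0.0]
ft_force: [0.1, 0.1, -2.0]
grip_width: 0.0235
```

```bash
python3 st.py .5755 .0276 .213; python3 - <<'E'
from h import *
for n in ["scene","top"]:
    im,d=cams.camera(n); cv2.imwrite(f"pics/{n}1.png",im); np.save(f"{n}1.npy",d)
E
```

```text
t 8.85 pos [0.5736 0.0266 0.2287] yaw 104.02 zax [-1.3e-03 -4.0e-04 -1.0e+00] F [ 0.09  0.08 -2.03] tq [ 0.021 -0.03  -0.001] w 0.0235 q [ 0.05  0.39  0.21  1.39 -0.    1.37]
tool shift to target [0.0005 0.0021 0.0157]
```

View pics/scene1.png

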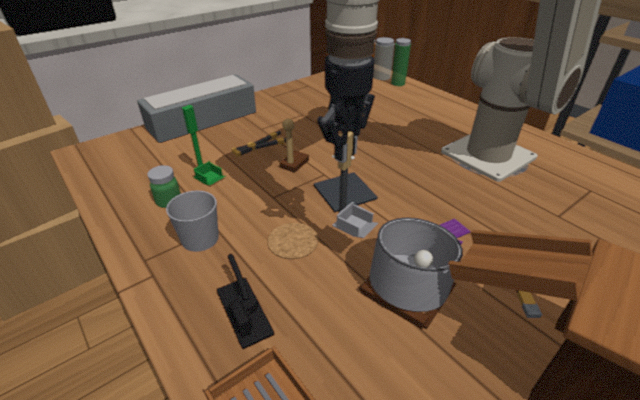

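View pics/top1.png

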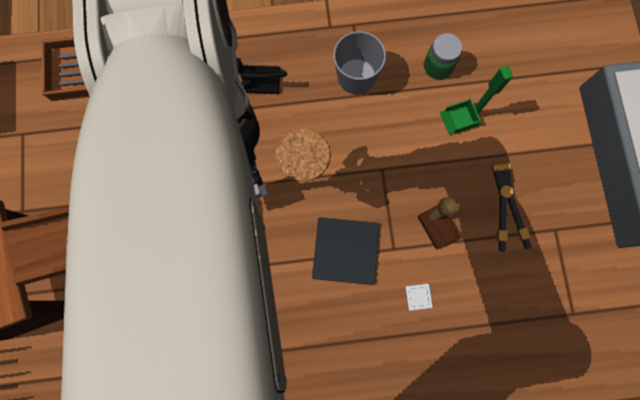

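Scoop is held upright at scene (350,220) with the nose facing the bucket wall. Lowering slightly and pushing.

send_rows(moves=[[0,0.002,0.016,0],[0.006,0,0,0],[0.006,0,0,0],[0.006,0,0,0],[0.006,0,0,0],[0.006,0,0,0],[0.006,0,0,0],[0.006,0,0,0],[0.006,0,0,0]])

```text
clock: 9.85
eef_pos: [0.5648, 0.0742, 0.2137]
tool_rot: [0.616, 0.788, 0.0, 0.001]
ft_force: [1.5, -4.9, 0.4]
grip_width: 0.0233
```

```bash
python3 st.py; python3 - <<'E'
from h import *
for n in ["scene"]:
    im,d=cams.camera(n); cv2.imwrite(f"pics/{n}2.png",cv2.resize(im[60:320,260:480],None,fx=2.3,fy=2.3)); np.save(f"{n}2.npy",d)
E
```

```text
t 9.85 pos [0.5648 0.0742 0.2137] yaw 103.96 zax [ 1.1e-03 -7.0e-04 -1.0e+00] F [ 1.46 -4.87  0.43] tq [-1.723 -0.489 -0.011] w 0.0233 q [ 0.13  0.39  0.16  1.35 -0.    1.46]
```

View pics/scene2.png

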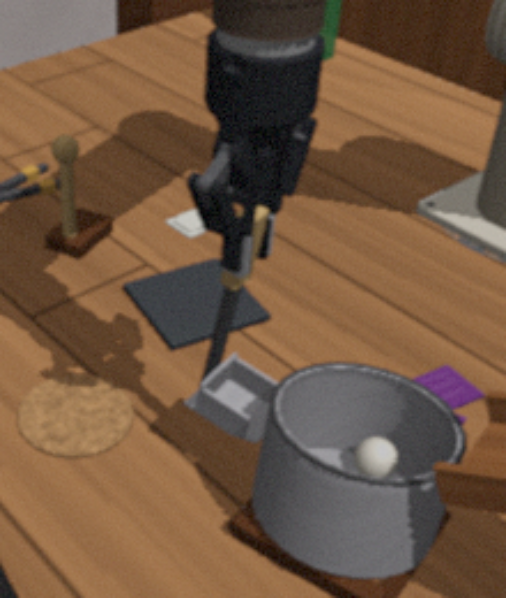

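It tips with about 5 N. Continuing.

send_rows(moves=[[0.007,0,0,0],[0.007,0,0,0],[0.007,0,0,0],[0.007,0,0,0],[0.007,0,0,0],[0.007,0,0,0],[0.007,0,0,0],[0.005,0,0,0],[0,0,0,0]])

```text
clock: 10.8
eef_pos: [0.551, 0.1273, 0.2127]
tool_rot: [0.615, 0.788, -0.0, -0.001]
ft_force: [1.2, -2.8, -3.2]
grip_width: 0.0236
```

```bash
python3 st.py; cat > tilt.py <<'E'
import sys
from h import *
from scipy.spatial.transform import Rotation as R
# handle axis from the scene camera: points of bar/grip below fingertips; direction in plane of nose
o=monitor.get_obs(); M=R.from_quat(o["tool_rot"]).as_matrix()
im,d=cams.camera("scene"); k=sys.argv[1]; cv2.imwrite(f"pics/s{k}.png",cv2.resize(im[40:320,260:520],None,fx=2.1,fy=2.1)); np.save(f"s{k}.npy",d); cv2.imwrite(f"pics/full{k}.png",im)
W=cloud(d,cams.camera_info("scene")); L=(W-o["eef_pos"])@M   # tool frame
m=(L[...,2]>.003)&(L[...,2]<.10)&(abs(L[...,1])<.016)&(L[...,0]<.02)&(L[...,0]>-.12)
Q=L[m]; print("n",len(Q))
zs=[];xs=[]
for z in np.arange(.005,.10,.01):
    s=Q[abs(Q[:,2]-z)<.005]
    if len(s)>2: print(round(z,3),len(s),np.median(s,0).round(4),s[:,0].min().round(4),s[:,0].max().round(4))
E
python3 tilt.py 3
```

```text
t 10.8 pos [0.551  0.1273 0.2127] yaw 104.04 zax [-1.3e-03  3.0e-04 -1.0e+00] F [ 1.24 -2.84 -3.22] tq [-0.907 -0.41  -0.038] w 0.0236 q [0.23 0.38 0.15 1.34 0.   1.55]
n 285
0.005 27 [-0.0173  0.0121  0.0064] -0.0265 -0.0091
0.015 22 [-0.0186  0.011   0.0128] -0.0275 -0.0106
0.025 26 [-0.0262  0.0071  0.0255] -0.0328 -0.02
0.035 30 [-0.0306  0.0068  0.0354] -0.0381 -0.0246
0.045 24 [-0.0359  0.0071  0.0447] -0.0417 -0.0302
0.055 24 [-0.041   0.0072  0.0536] -0.0476 -0.0358
0.065 28 [-0.0466  0.007   0.0646] -0.0528 -0.0388
0.075 21 [-0.0519  0.007   0.0745] -0.0575 -0.0441
0.085 24 [-0.0557  0.0072  0.0849] -0.0632 -0.0509
0.095 59 [-0.0118  0.0059  0.0962] -0.0688 -0.0042
```

View pics/s3.png

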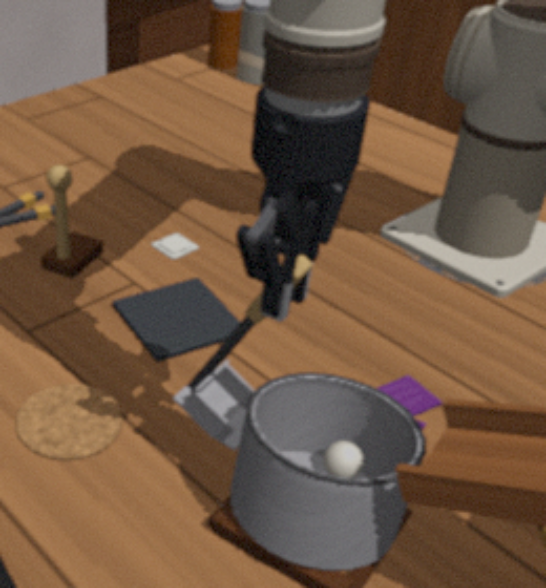

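Tilt is about 26.5° now; a bit more.

send_rows(moves=[[0.006,0,0,0],[0.006,0,0,0],[0.004,0,0,0],[0,0,0,0]])

```text
clock: 11.25
eef_pos: [0.547, 0.1423, 0.2128]
tool_rot: [0.616, 0.788, -0.001, -0.0]
ft_force: [0.9, -3.9, -4.7]
grip_width: 0.023
```

send_rows(moves=[[-0.02,0,0,0],[-0.025,0,0,0],[-0.02,0,0,0],[0,0,0,0],[0,0,0,0]])

```text
clock: 11.75
eef_pos: [0.5633, 0.0801, 0.2137]
tool_rot: [0.616, 0.788, 0.001, -0.001]
ft_force: [-1.1, 1.3, -1.0]
grip_width: 0.0233
```

```bash
python3 st.py; python3 tilt.py 4
```

```text
t 11.75 pos [0.5633 0.0801 0.2137] yaw 103.96 zax [ 1.0e-04  3.5e-03 -1.0e+00] F [-1.1   1.26 -0.99] tq [0.148 0.038 0.006] w 0.0233 q [0.14 0.39 0.16 1.35 0.   1.47]
n 256
0.005 29 [-0.0198  0.0125  0.0071] -0.0296 -0.012
0.015 15 [-0.0231  0.0082  0.0142] -0.0324 -0.0133
0.025 26 [-0.0308  0.0063  0.0248] -0.038 -0.0243
0.035 26 [-0.0375  0.0069  0.0349] -0.0454 -0.0307
0.045 25 [-0.0433  0.0064  0.0446] -0.0519 -0.0372
0.055 26 [-0.0481  0.0068  0.0548] -0.0564 -0.0421
0.065 25 [-0.0551  0.0069  0.0653] -0.0628 -0.0489
0.075 22 [-0.0612  0.0066  0.0752] -0.0686 -0.0543
0.085 23 [-0.0679  0.007   0.0845] -0.0759 -0.0613
0.095 39 [-0.0691  0.006   0.0967] -0.0801 -0.0658
```

View pics/s4.png

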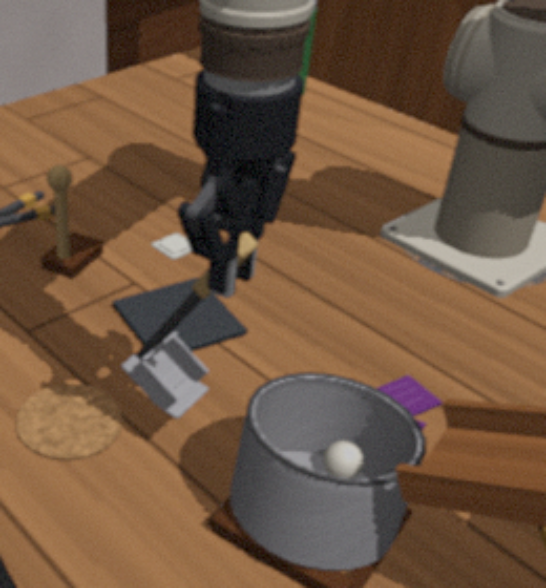

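```bash
python3 - <<'E'
from h import *
from scipy.spatial.transform import Rotation as R
o=monitor.get_obs(); M=R.from_quat(o["tool_rot"]).as_matrix()
W=cloud(np.load("s4.npy"),cams.camera_info("scene")); L=(W-o["eef_pos"])@M
m=(L[...,2]>.09)&(L[...,2]<.175)&(abs(L[...,1])<.035)&(L[...,0]<0)&(L[...,0]>-.13)
Q=L[m]; print(len(Q),Q.min(0),Q.max(0))
low=Q[Q[:,2]>.143]; print(low[np.argsort(-low[:,2])][:25].round(4))
im=cv2.imread("pics/full4.png"); p=[]
for x,y,z in [(-.030,.026,.1505),(-.030,-.026,.1505)]:
    print(proj(o["eef_pos"]+M@np.array([x,y,z]),cams.camera_info("scene")))
E
```

```text
967 [-0.09433292 -0.02680307  0.09025157] [-0.02690433  0.02870545  0.14934828]
[[-0.029  -0.0148  0.1493]
 [-0.028   0.001   0.1482]
 [-0.0299 -0.0124  0.1481]
 [-0.0313 -0.0072  0.1479]
 [-0.0322  0.0158  0.1478]
 [-0.0288  0.0241  0.1477]
 [-0.0369  0.0127  0.1474]
 [-0.0288  0.0173  0.1474]
 [-0.0348 -0.0268  0.1474]
 [-0.0296 -0.0154  0.1474]
 [-0.0333  0.0245  0.1474]
 [-0.0304  0.015   0.1473]
 [-0.0359 -0.0104  0.1473]
 [-0.0289  0.0103  0.1473]
 [-0.0292 -0.0005  0.1473]
 [-0.0326 -0.0091  0.1472]
 [-0.0329 -0.0202  0.1472]
 [-0.0295 -0.0189  0.1471]
 [-0.0343 -0.0152  0.1471]
 [-0.0363 -0.0253  0.1471]
 [-0.029   0.0033  0.1471]
 [-0.0387 -0.0003  0.1471]
 [-0.0329 -0.0239  0.1471]
 [-0.0276 -0.0089  0.1471]
 [-0.0287  0.0141  0.147 ]]
(np.float64(342.8884344122971), np.float64(239.29366727239528))
(np.float64(357.6624145125857), np.float64(225.30523103388268))
```

Tilt is about 32° and holds in the grip. The lip is at tool (-0.0295, 0, 0.150). Raising and turning 90° so the nose faces the bucket's -x.

send_rows(moves=[[0,0,-0.02,0],[0,0,-0.03,0],[0,0,-0.03,0],[0,0,-0.01,-0.5],[0,0,0,-1],[0,0,0,-1],[0,0,0,-1],[0,0,0,-1],[0,0,0,-1],[0,0,0,-1],[0,0,0,-1],[0,0,0,-1],[0,0,0,-1],[0,0,0,-1],[0,0,0,-1],[0,0,0,-1],[0,0,0,-1],[0,0,0,-1],[0,0,0,-1],[0,0,0,-0.2]])

```text
clock: 13.8
eef_pos: [0.5629, 0.0805, 0.3034]
tool_rot: [-0.123, 0.992, 0.001, -0.0]
ft_force: [-0.5, 0.7, -2.1]
grip_width: 0.0232
```

```bash
python3 st.py .4921 .1738 .29
```

```text
t 13.8 pos [0.5629 0.0805 0.3034] yaw -165.91 zax [-4.0e-04  1.4e-03 -1.0e+00] F [-0.54  0.7  -2.11] tq [-0.026  0.095 -0.015] w 0.0232 q [ 0.14  0.37  0.37  1.57  0.   -0.1 ]
tool shift to target [0.046  0.1077 0.0136]
```

send_rows(moves=[[0.008,0.018,0,0],[0.015,0.036,0,0],[0.015,0.036,0,0],[0.008,0.018,0,0],[0,0,0,0],[0,0,0,0]])

```text
clock: 14.4
eef_pos: [0.4924, 0.1736, 0.3036]
tool_rot: [-0.122, 0.993, 0.0, 0.0]
ft_force: [-0.4, -0.9, -1.8]
grip_width: 0.0235
```

```bash
python3 st.py .4921 .1738 .29; python3 tilt.py 5; python3 - <<'E'
from h import *
o=monitor.get_obs();T=wristT(o);im,d=cams.camera("wrist");cv2.imwrite("pics/w5.png",im)
E
```

```text
t 14.4 pos [0.4924 0.1736 0.3036] yaw -166.0 zax [ 6.e-04  3.e-04 -1.e+00] F [-0.39 -0.91 -1.79] tq [-0.033  0.132  0.043] w 0.0235 q [0.34 0.27 0.23 1.53 0.   0.09]
tool shift to target [0.0002 0.0003 0.0136]
n 805
0.005 82 [-0.0299  0.0029  0.006 ] -0.0325 -0.015
0.015 81 [-0.0318  0.0024  0.0154] -0.0363 -0.0193
0.025 78 [-0.0379  0.0019  0.0252] -0.0426 -0.0284
0.035 81 [-0.0438  0.0024  0.0353] -0.0495 -0.0357
0.045 77 [-0.0501  0.0016  0.0449] -0.0541 -0.0387
0.055 77 [-0.0559  0.0023  0.0545] -0.0609 -0.0441
0.065 75 [-0.0623  0.0016  0.0649] -0.0681 -0.0533
0.075 78 [-0.0684  0.0022  0.0746] -0.0734 -0.0564
0.085 72 [-0.0744  0.002   0.0847] -0.0791 -0.0645
0.095 104 [-0.0789  0.0029  0.0964] -0.0851 -0.069
```

View pics/s5.png

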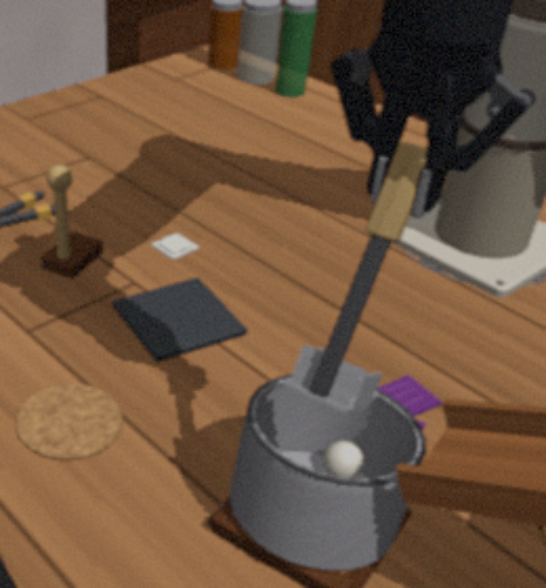

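View pics/w5.png

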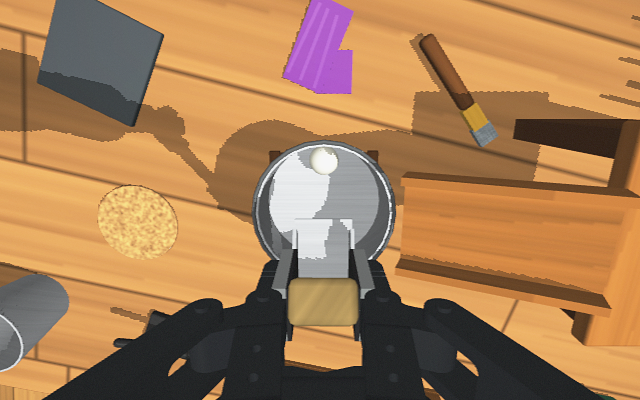

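The wrist view shows the lip at (324,222) and the ball at (323,160), both on the bucket's centre line. Descending.

send_rows(moves=[[0,0,0.01,0],[0,0,0.02,0],[0,0,0.025,0],[0,0,0.025,0],[0,0,0.025,0],[0,0,0.015,0],[0,0,0.006,0],[0,0,0,0],[0,0,0,0]])

```text
clock: 15.4
eef_pos: [0.4933, 0.1726, 0.1778]
tool_rot: [-0.121, 0.993, 0.0, 0.001]
ft_force: [0.4, 0.2, -2.0]
grip_width: 0.0236
```

```bash
python3 st.py
```

```text
t 15.4 pos [0.4933 0.1726 0.1778] yaw -166.11 zax [ 1.e-03  4.e-04 -1.e+00] F [ 0.42  0.18 -1.99] tq [-0.044  0.075  0.013] w 0.0236 q [ 0.34  0.31 -0.04  1.22  0.    0.09]
```

send_rows(moves=[[0,0,0.003,0],[0,0,0.002,0],[0,0,0,0]])

```text
clock: 15.7
eef_pos: [0.4927, 0.1727, 0.1725]
tool_rot: [-0.121, 0.993, 0.0, 0.0]
ft_force: [0.5, -0.2, -3.2]
grip_width: 0.0234
```

```bash
python3 st.py
```

```text
t 15.7 pos [0.4927 0.1727 0.1725] yaw -166.07 zax [ 4.e-04  1.e-04 -1.e+00] F [ 0.54 -0.18 -3.18] tq [-0.001  0.15   0.027] w 0.0234 q [ 0.34  0.32 -0.05  1.21 -0.    0.09]
```

send_rows(moves=[[0,0,0.0015,0],[0,0,0.001,0],[0,0,0,0]])

```text
clock: 16.0
eef_pos: [0.4928, 0.1728, 0.1699]
tool_rot: [-0.121, 0.993, 0.0, 0.0]
ft_force: [0.4, -1.0, -1.0]
grip_width: 0.0234
```

send_rows(moves=[[0,0,0.0015,0],[0,0,0,0]])

```text
clock: 16.2
eef_pos: [0.4929, 0.1729, 0.1694]
tool_rot: [-0.121, 0.993, 0.0, 0.001]
ft_force: [-1.4, -0.3, 4.2]
grip_width: 0.0233
```

send_rows(moves=[[0,0,0.0015,0],[0,0,0,0]])

```text
clock: 16.4
eef_pos: [0.4931, 0.1729, 0.1692]
tool_rot: [-0.121, 0.993, 0.0, 0.001]
ft_force: [-4.0, -1.3, 10.5]
grip_width: 0.0233
```

Contact at TCP z≈0.1695, as predicted. Sliding down the slope under the ball.

send_rows(moves=[[0.003,0.001,-0.0005,0],[0.005,0,0.0007,0],[0.005,0,0.0007,0],[0.005,0,0.0007,0]])

```text
clock: 16.8
eef_pos: [0.476, 0.1698, 0.1661]
tool_rot: [-0.121, 0.993, 0.001, 0.002]
ft_force: [3.3, 0.5, 4.0]
grip_width: 0.0236
```

send_rows(moves=[[0.005,0,0.0007,0],[0.005,0,0.0007,0],[0.005,0,0.0007,0]])

```text
clock: 17.1
eef_pos: [0.4604, 0.1658, 0.1633]
tool_rot: [-0.121, 0.993, 0.0, 0.001]
ft_force: [2.4, 1.2, 5.0]
grip_width: 0.0233
```

```bash
python3 st.py; python3 tilt.py 6; python3 - <<'E'
from h import *
im,d=cams.camera("wrist");cv2.imwrite("pics/w6.png",im[60:380,140:520]); np.save("w6.npy",d)
E
```

```text
t 17.1 pos [0.4604 0.1658 0.1633] yaw -166.06 zax [ 1.e-03  4.e-04 -1.e+00] F [2.36 1.18 5.01] tq [ 0.377 -1.251 -0.013] w 0.0233 q [ 0.35  0.26 -0.15  1.16  0.    0.1 ]
n 768
0.005 45 [-0.0325  0.0035  0.006 ] -0.0348 -0.0163
0.015 60 [-0.037   0.0019  0.0149] -0.0423 -0.0267
0.025 62 [-0.0444  0.0016  0.0249] -0.0508 -0.0343
0.035 59 [-0.0518  0.0015  0.0347] -0.057 -0.0398
0.045 64 [-0.0592  0.0022  0.0452] -0.0655 -0.0447
0.055 84 [-0.0643  0.0035  0.0573] -0.0729 0.0037
0.065 96 [-0.0712  0.0032  0.065 ] -0.0797 0.0009
0.075 104 [-0.0778  0.003   0.0756] -0.0868 0.0003
0.085 105 [-0.0802  0.0034  0.0849] -0.0925 -0.0011
0.095 89 [-0.0063  0.0019  0.0937] -0.0905 -0.0019
```

View pics/w6.png

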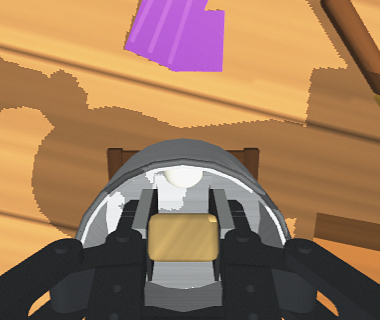

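View pics/s6.png

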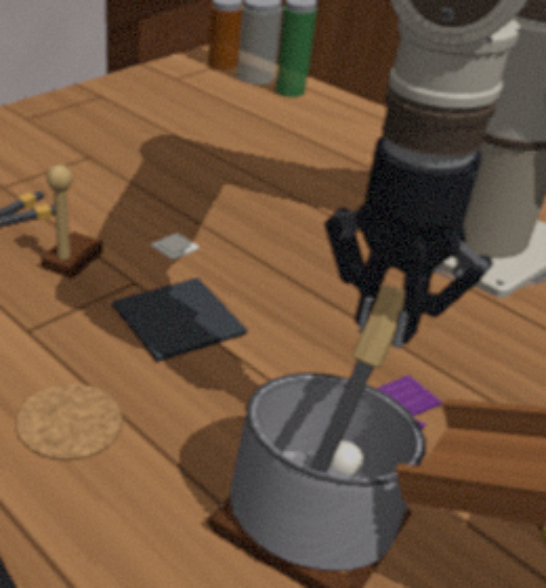

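send_rows(moves=[[0.005,0,0.0006,0],[0.005,0,0.0006,0],[0,0,0,0]])

```text
clock: 17.5
eef_pos: [0.4496, 0.163, 0.1615]
tool_rot: [-0.121, 0.993, -0.0, -0.001]
ft_force: [2.3, 0.2, 2.8]
grip_width: 0.0232
```

send_rows(moves=[[0.005,0,0.0006,0],[0.003,0,0.0004,0],[0,0,0,0]])

```text
clock: 17.8
eef_pos: [0.4418, 0.1611, 0.1605]
tool_rot: [-0.121, 0.993, -0.0, -0.001]
ft_force: [0.7, 0.6, 1.7]
grip_width: 0.0233
```

```bash
python3 st.py; python3 tilt.py 7; python3 - <<'E'
from h import *
o=monitor.get_obs();T=wristT(o)
im,d=cams.camera("wrist");cv2.imwrite("pics/w7.png",cv2.resize(im[180:350,220:440],None,fx=3,fy=3)); np.save("w7.npy",d)
E
```

```text
t 17.8 pos [0.4418 0.1611 0.1605] yaw -166.06 zax [-1.9e-03 -6.0e-04 -1.0e+00] F [0.66 0.57 1.68] tq [ 0.156 -0.657 -0.03 ] w 0.0233 q [ 0.35  0.23 -0.2   1.14  0.    0.11]
n 800
0.005 40 [-0.0324  0.0043  0.0056] -0.0357 -0.0185
0.015 62 [-0.0378  0.0022  0.0148] -0.0428 -0.0284
0.025 58 [-0.0451  0.0018  0.0246] -0.052 -0.036
0.035 61 [-0.0522  0.0018  0.0357] -0.0589 -0.042
0.045 58 [-0.0601  0.0021  0.0451] -0.0661 -0.0504
0.055 91 [-0.0648  0.0041  0.0558] -0.0726 -0.0158
0.065 83 [-0.0728  0.0041  0.0644] -0.0817 -0.0199
0.075 99 [-0.0788  0.003   0.0751] -0.0883 -0.019
0.085 107 [-0.0831  0.0037  0.0854] -0.0964 -0.0209
0.095 141 [-0.086   0.0043  0.0944] -0.1005 -0.0222
```

View pics/w7.png

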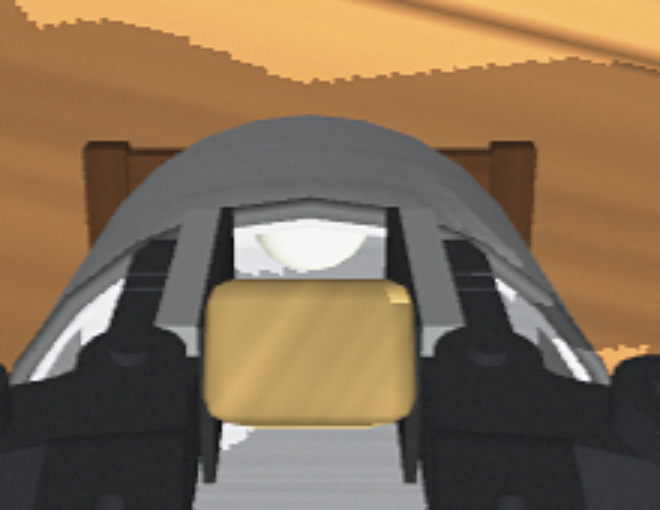

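View pics/s7.png

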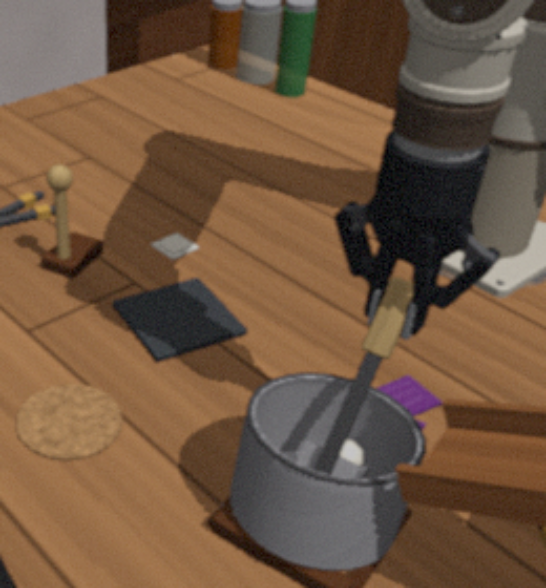

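send_rows(moves=[[0.003,0,0.0006,0],[0.002,0,0.0004,0],[0,0,0,0]])

```text
clock: 18.2
eef_pos: [0.4379, 0.1601, 0.1599]
tool_rot: [-0.121, 0.993, -0.0, -0.0]
ft_force: [2.4, 0.5, 1.6]
grip_width: 0.0231
```

send_rows(moves=[[0.003,0,0.0006,0],[0,0,0,0]])

```text
clock: 18.4
eef_pos: [0.4351, 0.1595, 0.1594]
tool_rot: [-0.121, 0.993, 0.0, 0.0]
ft_force: [2.6, 0.9, 1.9]
grip_width: 0.0234
```

```bash
python3 st.py; python3 tilt.py 8; python3 - <<'E'
from h import *
o=monitor.get_obs();T=wristT(o)
im,d=cams.camera("wrist");cv2.imwrite("pics/w8.png",cv2.resize(im[180:350,220:440],None,fx=3,fy=3)); np.save("w8.npy",d)
im=cv2.imread("pics/full8.png"); cv2.imwrite("pics/b8.png",cv2.resize(im[210:310,360:470],None,fx=6,fy=6,interpolation=cv2.INTER_CUBIC))
im=cv2.imread("pics/full7.png"); 
W=cloud(np.load("s8.npy"),cams.camera_info("scene"))
# ball surface in scene
g=cv2.imread("pics/full8.png"); m=(g.min(2)>170); m[:235]=0; m[290:]=0; m[:,:400]=0; m[:,450:]=0
v,u=np.where(m); print(len(v),u.mean(),v.mean()); P=W[m]
u_=np.array([.970,.242]);n_=np.array([-.242,.970]); D=P[:,:2]-[.543,.1865]; print("xb",np.percentile(D@u_,[5,50,95]),"yb",np.percentile(D@n_,[5,50,95]),"z",np.percentile(P[:,2],[5,50,95]))
# sphere fit
from scipy.optimize import least_squares
f=lambda c:np.linalg.norm(P-c,axis=1)-.018
r=least_squares(f,P.mean(0)-[.005,.005,.01],loss="soft_l1",f_scale=.002).x; D=r[:2]-[.543,.1865]; print("ball",r,"b",D@u_,D@n_)
E
```

```text
t 18.4 pos [0.4351 0.1595 0.1594] yaw -166.06 zax [ 2.e-04  1.e-04 -1.e+00] F [2.62 0.85 1.92] tq [ 0.243 -0.908  0.001] w 0.0234 q [ 0.35  0.21 -0.22  1.13  0.    0.11]
n 819
0.005 42 [-0.033   0.0028  0.0056] -0.0367 -0.02
0.015 59 [-0.0379  0.0012  0.0145] -0.0437 -0.0299
0.025 61 [-0.0458  0.0007  0.0245] -0.0514 -0.0351
0.035 58 [-0.0527  0.0022  0.035 ] -0.0579 -0.0408
0.045 56 [-0.0608  0.002   0.0448] -0.0662 -0.0509
0.055 92 [-0.0639  0.0039  0.0551] -0.0736 -0.024
0.065 92 [-0.0727  0.004   0.0652] -0.082 -0.0261
0.075 94 [-0.0798  0.0038  0.0753] -0.088 -0.0261
0.085 105 [-0.0854  0.0042  0.0859] -0.0962 -0.0281
0.095 160 [-0.0864  0.0052  0.0948] -0.103 -0.0292
44 427.54545454545456 253.88636363636363
xb [nan nan nan] yb [nan nan nan] z [nan nan nan]Traceback (most recent call last):
  File "<stdin>", line 14, in <module>
    return func(*args, **kwargs)
    raise ValueError("Initial guess is outside of provided bounds")
ValueError: Initial guess is outside of provided bounds
```

View pics/b8.png

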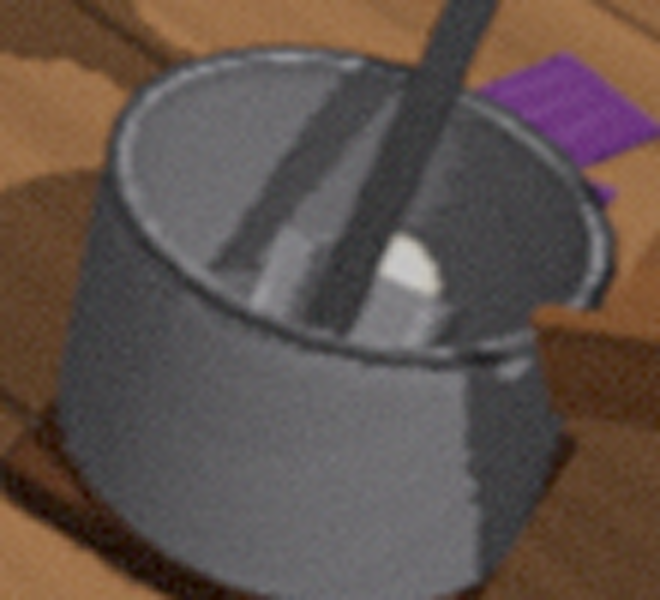

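View pics/w8.png

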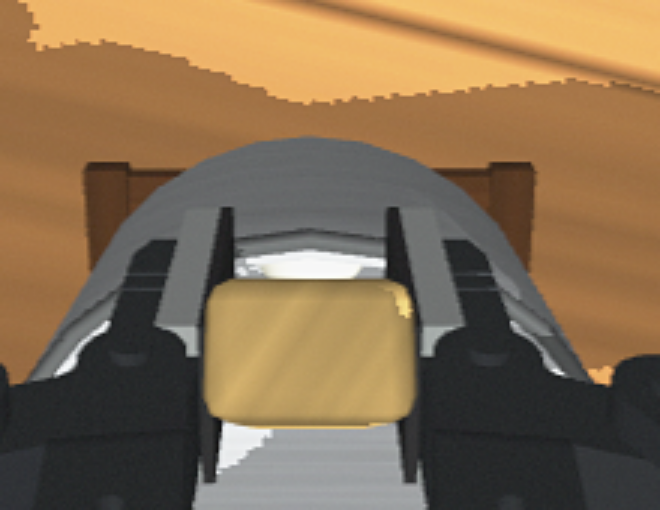

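send_rows(moves=[[0.003,0,0.0004,0],[0,0,0,0]])

```text
clock: 18.7
eef_pos: [0.4325, 0.1588, 0.159]
tool_rot: [-0.121, 0.993, 0.0, 0.0]
ft_force: [3.7, 0.6, 1.0]
grip_width: 0.0232
```

send_rows(moves=[[0.003,0,0.0003,0],[0,0,0,0]])

```text
clock: 18.9
eef_pos: [0.4289, 0.1579, 0.1581]
tool_rot: [-0.121, 0.993, -0.0, -0.0]
ft_force: [4.7, 0.8, -1.1]
grip_width: 0.0235
```

```bash
python3 st.py; python3 tilt.py 9|tail -7; python3 - <<'E'
from h import *
im=cv2.imread("pics/full9.png"); cv2.imwrite("pics/b9.png",cv2.resize(im[210:310,360:470],None,fx=6,fy=6,interpolation=cv2.INTER_CUBIC))
E
```

```text
t 18.9 pos [0.4289 0.1579 0.1581] yaw -166.06 zax [-9.e-04 -2.e-04 -1.e+00] F [ 4.69  0.79 -1.15] tq [ 0.381 -1.303 -0.016] w 0.0235 q [ 0.35  0.2  -0.24  1.13  0.    0.11]
0.035 56 [-0.0559  0.0019  0.0351] -0.0621 -0.0432
0.045 59 [-0.0631  0.0016  0.0448] -0.0697 -0.0537
0.055 100 [-0.0684  0.0039  0.0548] -0.0778 -0.0312
0.065 92 [-0.0767  0.0044  0.0654] -0.0838 -0.0324
0.075 86 [-0.0839  0.0039  0.0747] -0.0918 -0.0326
0.085 122 [-0.087   0.004   0.0856] -0.1012 -0.0333
0.095 151 [-0.0919  0.0044  0.0946] -0.1083 -0.0358
```

View pics/b9.png

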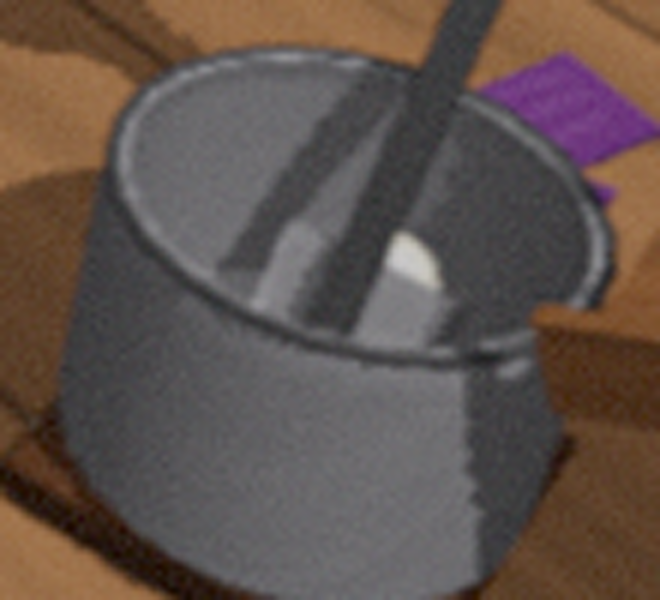

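The nose now stops on the wall and the ball sits inside the pan, behind the back wall in the view. Next I'll release, letting the scoop rest on its ramp, then push the handle upright with the closed fingers.

send_rows(moves=[[0,0,0,0],[0,0,0,0],[0,0,0,0],[0,0,0,0],[0,0,0,0],[0,0,0,0],[0,0,0,0]], claw=1)

```text
clock: 19.65
eef_pos: [0.4293, 0.158, 0.1586]
tool_rot: [-0.121, 0.993, -0.0, -0.0]
ft_force: [-0.3, 0.1, -0.4]
grip_width: 0.0851
```

```bash
python3 st.py; python3 tilt.py 10
```

```text
t 19.65 pos [0.4293 0.158  0.1586] yaw -166.07 zax [-2.e-04 -0.e+00 -1.e+00] F [-0.26  0.07 -0.38] tq [ 0.013 -0.015  0.013] w 0.0851 q [ 0.35  0.2  -0.24  1.13  0.    0.11]
n 659
0.005 33 [-0.107   0.0015  0.0049] -0.1094 -0.0949
0.015 43 [-0.1061  0.0014  0.0158] -0.1084 -0.0995
0.025 43 [-0.1074  0.0024  0.0256] -0.1092 -0.1004
0.035 41 [-0.1087  0.0017  0.0355] -0.1117 -0.1015
0.045 39 [-0.1097  0.0021  0.045 ] -0.1123 -0.104
0.055 92 [-0.0365  0.0028  0.0548] -0.1135 -0.0294
0.065 88 [-0.0362  0.0031  0.0656] -0.1154 -0.0313
0.075 103 [-0.0356  0.0014  0.0749] -0.1169 -0.0318
0.085 103 [-0.0374  0.0022  0.0851] -0.1178 -0.0333
0.095 74 [-0.0378  0.0002  0.0944] -0.1173 -0.0345
```

View pics/s10.png

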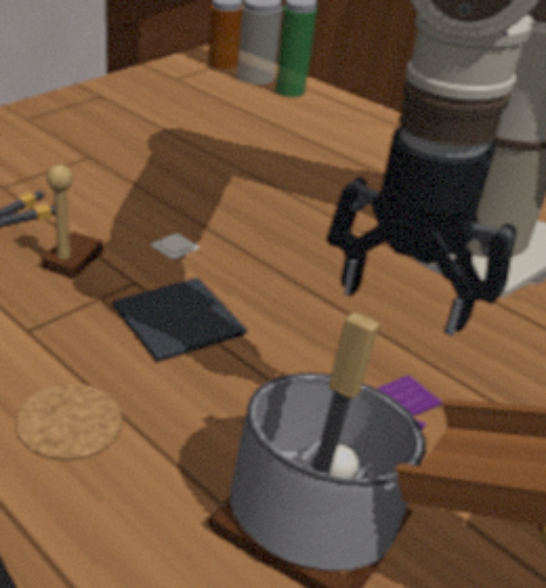

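Released, the scoop righted itself onto the bucket floor at about 8° tilt. Checking where the ball is.

```bash
python3 - <<'E'
from h import *
im=cv2.imread("pics/full10.png"); cv2.imwrite("pics/b10.png",cv2.resize(im[180:310,360:470],None,fx=4.6,fy=4.6,interpolation=cv2.INTER_CUBIC))
o=monitor.get_obs();T=wristT(o)
im,d=cams.camera("wrist");cv2.imwrite("pics/w10.png",im); np.save("w10.npy",d)
# grip location from both clouds
u_=np.array([.970,.242]);n_=np.array([-.242,.970])
for W in(cloud(np.load("s10.npy"),cams.camera_info("scene")),cloud(d,cams.camera_info("wrist"),T)):
    B=np.stack([(W[...,:2]-[.543,.1865])@u_,(W[...,:2]-[.543,.1865])@n_,W[...,2]],-1)
    for z in ((.14,.16),(.16,.18),(.18,.195),(.195,.212)):
        m=(B[...,2]>z[0])&(B[...,2]<z[1])&(abs(B[...,0]+.01)<.05)&(abs(B[...,1])<.03); Q=B[m]
        if len(Q)>4: print(z,len(Q),np.percentile(Q,2,axis=0).round(4),np.percentile(Q,98,axis=0).round(4))
E
```

```text
(0.14, 0.16) 102 [-0.0187 -0.0097  0.141 ] [-0.0085  0.0123  0.1596]
(0.16, 0.18) 160 [-0.0229 -0.0103  0.1605] [-0.0094  0.0124  0.1795]
(0.18, 0.195) 127 [-0.0252 -0.0104  0.1803] [-0.0116  0.0125  0.1945]
(0.195, 0.212) 146 [-0.0268 -0.0102  0.1952] [-0.0142  0.0125  0.2117]
```

View pics/b10.png

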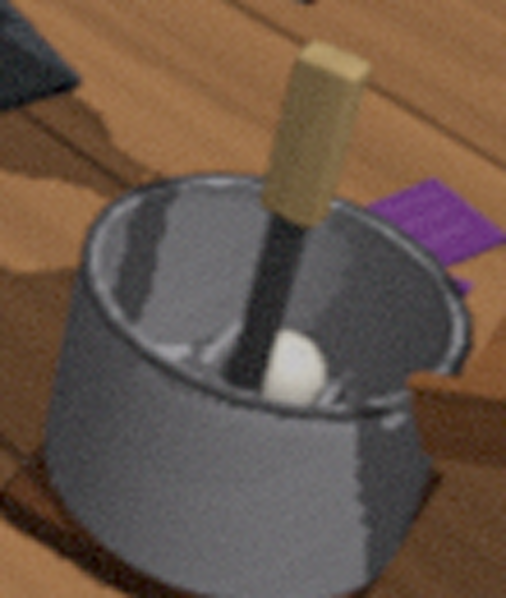

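View pics/w10.png

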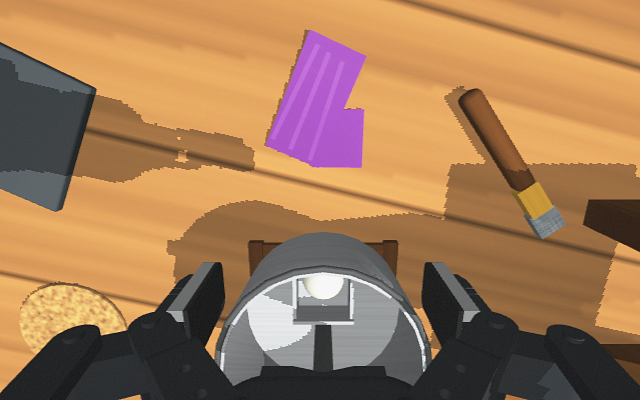

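The ball lies in the pan at wrist (323,285), between the side walls. Regrasping the grip by sliding the open fingers back around it.

```bash
python3 st.py .5248 .183 .166
```

```text
t 19.75 pos [0.4294 0.158  0.1586] yaw -166.07 zax [-0. -0. -1.] F [ 1.03 -0.85  0.73] tq [ 0.012  0.    -0.005] w 0.0857 q [ 0.35  0.2  -0.24  1.13 -0.    0.11]
tool shift to target [-0.0986  0.0013 -0.0074]
```

send_rows(moves=[[0,0.0013,-0.008,0],[-0.012,0,0,0],[-0.025,0,0,0],[-0.025,0,0,0],[-0.025,0,0,0],[-0.012,0,0,0],[0,0,0,0],[0,0,0,0]])

```text
clock: 20.55
eef_pos: [0.5252, 0.1831, 0.1663]
tool_rot: [-0.121, 0.993, -0.0, -0.0]
ft_force: [-0.2, 0.2, 0.1]
grip_width: 0.0851
```

```bash
python3 st.py .5248 .183 .166; python3 - <<'E'
from h import *
im,d=cams.camera("scene");cv2.imwrite("pics/s11.png",cv2.resize(im[40:320,260:520],None,fx=2.1,fy=2.1))
E
```

```text
t 20.55 pos [0.5252 0.1831 0.1663] yaw -166.07 zax [-8.e-04 -2.e-04 -1.e+00] F [-0.16  0.21  0.06] tq [-0.006  0.009 -0.056] w 0.0851 q [0.34 0.39 0.04 1.22 0.   0.09]
tool shift to target [0.0004 0.     0.0003]
```

View pics/s11.png

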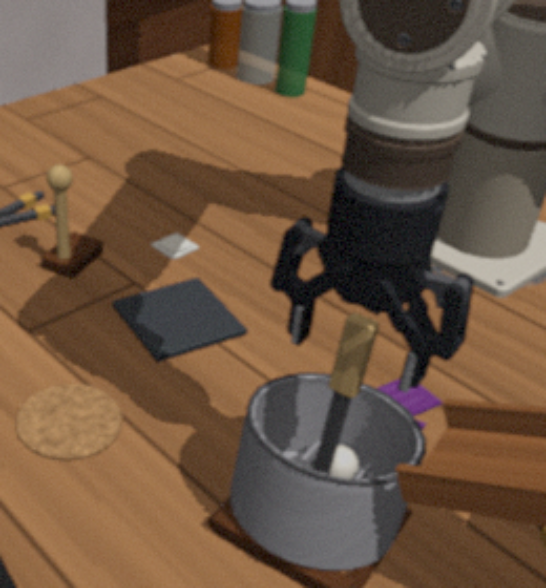

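send_rows(moves=[[0,0,0,0],[0,0,0,0],[0,0,0,0],[0,0,0,0],[0,0,0,0],[0,0,0,0],[0,0,0,0],[0,0,0,0]], claw=-1)

```text
clock: 21.4
eef_pos: [0.5254, 0.1829, 0.167]
tool_rot: [-0.121, 0.993, -0.0, 0.0]
ft_force: [0.8, -1.4, 3.0]
grip_width: 0.0233
```

send_rows(moves=[[0,0,-0.002,0],[0,0,-0.004,0],[-0.002,0,-0.007,0],[-0.003,0,-0.01,0],[-0.003,0,-0.012,0],[0,0,-0.014,0],[0,0,-0.014,0],[0,0,-0.014,0],[0,0,-0.014,0],[0,0,-0.014,0],[0,0,-0.014,0],[0,0,-0.01,0],[0,0,-0.005,0],[0,0,0,0],[0,0,0,0]])

```text
clock: 22.9
eef_pos: [0.5328, 0.185, 0.3001]
tool_rot: [-0.121, 0.993, -0.0, -0.0]
ft_force: [0.5, -0.3, -3.4]
grip_width: 0.0237
```

```bash
python3 st.py; python3 tilt.py 12; python3 - <<'E'
from h import *
im,d=cams.camera("wrist");cv2.imwrite("pics/w12.png",im)
E
```

```text
t 22.9 pos [0.5328 0.185  0.3001] yaw -166.06 zax [-8.e-04 -3.e-04 -1.e+00] F [ 0.54 -0.33 -3.36] tq [-0.013 -0.008 -0.036] w 0.0237 q [0.33 0.36 0.34 1.56 0.   0.09]
n 616
0.005 79 [-0.0071  0.0018  0.007 ] -0.0097 0.0043
0.015 72 [-0.0072  0.0016  0.0129] -0.0099 0.0049
0.025 65 [-0.0066  0.0022  0.0251] -0.0096 0.0004
0.035 62 [-0.0081  0.002   0.0349] -0.0104 -0.0005
0.045 59 [-0.0093  0.0012  0.0448] -0.0116 -0.0021
0.055 60 [-0.0108  0.0016  0.0551] -0.0129 -0.0026
0.065 56 [-0.0126  0.0019  0.0643] -0.0151 -0.0046
0.075 58 [-0.0138  0.0015  0.0747] -0.0156 -0.0052
0.085 53 [-0.0151  0.0017  0.0852] -0.0174 -0.0072
0.095 52 [-0.0165  0.002   0.0948] -0.0186 -0.0092
```

View pics/s12.png

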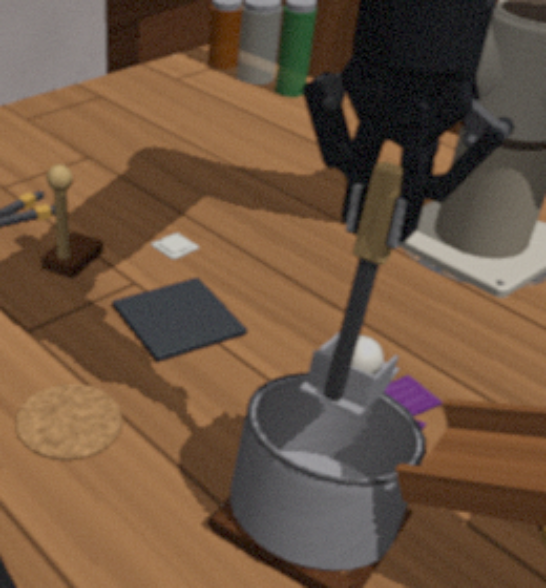

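View pics/w12.png

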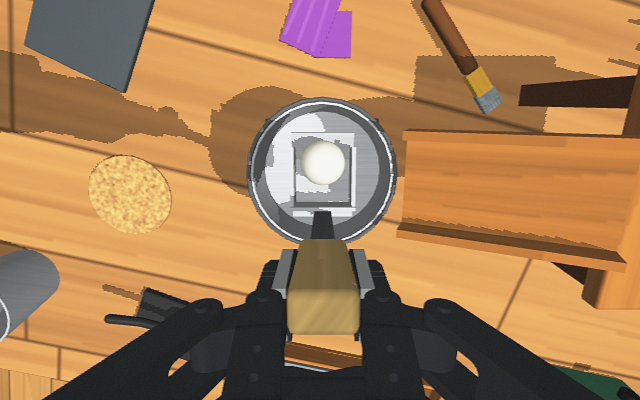

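The scoop is up clear of the rim with the ball in its pan, at wrist (323,163). Moving it to the slab.

```bash
python3 st.py .4436 -.1168 .2
```

```text
t 23.0 pos [0.5325 0.1849 0.2997] yaw -166.07 zax [-1.7e-03 -6.0e-04 -1.0e+00] F [-0.1   0.72 -3.32] tq [ 0.043 -0.042  0.026] w 0.0232 q [0.33 0.36 0.34 1.56 0.   0.09]
tool shift to target [ 0.1588 -0.2714  0.1   ]
```

send_rows(moves=[[0.0023,-0.004,0,0],[0.0047,-0.008,0,0],[0.007,-0.012,0,0],[0.0093,-0.016,0,0],[0.0093,-0.016,0,0],[0.0093,-0.016,0,0],[0.0093,-0.016,0,0],[0.0093,-0.016,0,0],[0.0093,-0.016,0,0],[0.0093,-0.016,0,0],[0.0093,-0.016,0,0],[0.0093,-0.016,0,0],[0.0093,-0.016,0,0],[0.0093,-0.016,0,0],[0.0093,-0.016,0,0],[0.0093,-0.016,0,0],[0.0093,-0.016,0,0],[0.007,-0.012,0,0],[0.0047,-0.008,0,0],[0.0023,-0.004,0,0]])

```text
clock: 25.0
eef_pos: [0.444, -0.1183, 0.3009]
tool_rot: [-0.12, 0.993, -0.0, 0.0]
ft_force: [0.2, 0.7, -2.4]
grip_width: 0.0235
```

send_rows(moves=[[0,0,0.005,0],[0,0,0.01,0],[0,0,0.015,0],[0,0,0.02,0],[0,0,0.02,0],[0,0,0.02,0],[0,0,0.015,0],[0,0,0.01,0],[0,0,0.007,0],[0,0,0.005,0],[0,0,0,0],[0,0,0,0]])

```text
clock: 26.2
eef_pos: [0.4453, -0.1171, 0.1741]
tool_rot: [-0.121, 0.993, -0.0, 0.0]
ft_force: [0.6, -0.1, -3.2]
grip_width: 0.0234
```

```bash
python3 st.py .4436 -.1168 .161; python3 tilt.py 13|tail -8;  python3 - <<'E'
from h import *
im,d=cams.camera("wrist");cv2.imwrite("pics/w13.png",im)
im=cv2.imread("pics/full13.png");cv2.imwrite("pics/c13.png",cv2.resize(im[60:260,270:470],None,fx=2.8,fy=2.8))
E
```

```text
t 26.2 pos [ 0.4453 -0.1171  0.1741] yaw -166.06 zax [ 1.e-03 -2.e-04 -1.e+00] F [ 0.63 -0.08 -3.16] tq [ 0.021 -0.056  0.054] w 0.0234 q [-0.26  0.2  -0.2   1.17  0.   -0.5 ]
tool shift to target [0.0016 0.0007 0.0131]
0.025 31 [-0.0064  0.0032  0.0247] -0.0094 0.0002
0.035 27 [-0.0083  0.0033  0.0357] -0.012 -0.0026
0.045 27 [-0.0088  0.0048  0.0456] -0.0128 -0.0013
0.055 26 [-0.0108  0.003   0.0553] -0.0135 -0.0049
0.065 27 [-0.0124  0.0024  0.0645] -0.0152 -0.0045
0.075 25 [-0.014   0.0033  0.0758] -0.018 -0.0079
0.085 26 [-0.0145  0.0029  0.0844] -0.0178 -0.008
0.095 24 [-0.0165  0.0023  0.0958] -0.0204 -0.0105
```

View pics/c13.png

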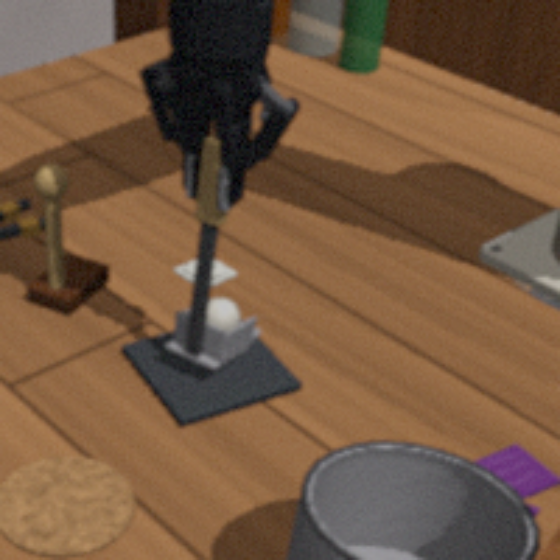

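View pics/w13.png

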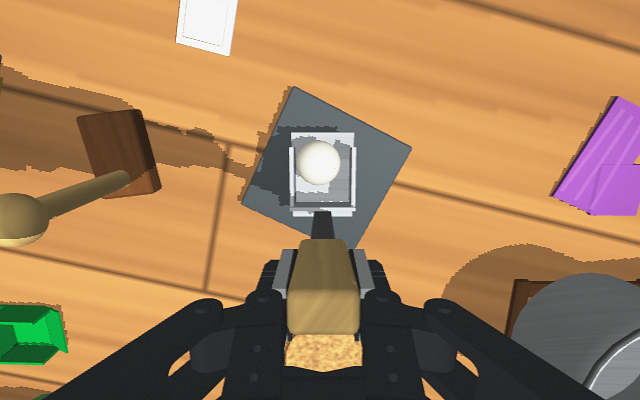

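The ball is in the pan at wrist (319,162), and the scoop is over the slab at about its middle. Lowering to contact.

send_rows(moves=[[0.001,0,0.005,0],[0,0,0.004,0],[0,0,0.002,0],[0,0,0,0]])

```text
clock: 26.7
eef_pos: [0.4435, -0.1172, 0.1621]
tool_rot: [-0.121, 0.993, 0.0, -0.001]
ft_force: [-0.4, -0.1, -3.2]
grip_width: 0.023
```

send_rows(moves=[[0,0,0.0015,0],[0,0,0.001,0],[0,0,0,0]])

```text
clock: 27.0
eef_pos: [0.4438, -0.1173, 0.16]
tool_rot: [-0.121, 0.993, 0.0, -0.0]
ft_force: [-0.2, -0.7, -2.7]
grip_width: 0.023
```

send_rows(moves=[[0,0,0.001,0],[0,0,0.001,0],[0,0,0,0]])

```text
clock: 27.3
eef_pos: [0.4445, -0.1173, 0.1595]
tool_rot: [-0.121, 0.993, -0.0, 0.001]
ft_force: [-2.2, 0.2, 5.8]
grip_width: 0.0231
```

Contact made. Releasing.

send_rows(moves=[[0,0,-0.0007,0],[0,0,0,0],[0,0,0,0],[0,0,0,0],[0,0,0,0],[0,0,0,0],[0,0,0,0],[0,0,0,0]], claw=1)

```text
clock: 28.1
eef_pos: [0.4439, -0.1173, 0.1588]
tool_rot: [-0.121, 0.993, 0.0, -0.0]
ft_force: [0.1, 1.3, 0.0]
grip_width: 0.0858
```

send_rows(moves=[[0,0,-0.01,0],[0,0,-0.02,0],[0,0,-0.03,0],[0,0,-0.03,0],[0,0,-0.03,0],[-0.03,0,-0.01,0],[-0.04,0,0,0],[-0.04,0,0,0],[-0.04,0,0,0],[0,0,0,0]])

```text
clock: 29.1
eef_pos: [0.5931, -0.0797, 0.2862]
tool_rot: [-0.123, 0.992, 0.0, -0.001]
ft_force: [0.1, -0.0, 0.6]
grip_width: 0.0856
```

```bash
python3 st.py; python3 - <<'E'
from h import *
o=monitor.get_obs();T=wristT(o)
iw=cams.camera_info("wrist"); im,d=cams.camera("wrist");cv2.imwrite("pics/w14.png",im);Ww=cloud(d,iw,T)
im,d=cams.camera("scene");cv2.imwrite("pics/s14.png",cv2.resize(im[60:260,270:470],None,fx=2.8,fy=2.8));Ws=cloud(d,cams.camera_info("scene"))
for n,W in(("w",Ww),("s",Ws)):
  print(n)
  for z in((.025,.06),(.06,.1),(.10,.13),(.14,.17),(.17,.2),(.2,.21)):
    m=(W[...,2]>z[0])&(W[...,2]<z[1])&(np.hypot(W[...,0]-.445,W[...,1]+.115)<.06); Q=W[m]
    if len(Q)>4: print(z,len(Q),Q.mean(0).round(4),Q.min(0).round(3),Q.max(0).round(3))
E
```

```text
t 29.1 pos [ 0.5931 -0.0797  0.2862] yaw -165.92 zax [-1.4e-03  8.0e-04 -1.0e+00] F [ 0.05 -0.01  0.59] tq [0.038 0.073 0.036] w 0.0856 q [-0.13  0.43  0.42  1.56  0.   -0.38]
w
(0.025, 0.06) 546 [ 0.4508 -0.118   0.0381] [ 0.42  -0.148  0.025] [ 0.469 -0.09   0.06 ]
(0.06, 0.1) 107 [ 0.4674 -0.1129  0.0813] [ 0.464 -0.12   0.06 ] [ 0.469 -0.107  0.1  ]
(0.1, 0.13) 76 [ 0.4673 -0.1127  0.1104] [ 0.464 -0.12   0.1  ] [ 0.469 -0.107  0.12 ]
(0.14, 0.17) 276 [ 0.4702 -0.112   0.1558] [ 0.465 -0.124  0.14 ] [ 0.473 -0.101  0.17 ]
(0.17, 0.2) 410 [ 0.4702 -0.1122  0.1861] [ 0.465 -0.124  0.17 ] [ 0.473 -0.101  0.2  ]
(0.2, 0.21) 389 [ 0.4683 -0.1125  0.2031] [ 0.463 -0.125  0.2  ] [ 0.473 -0.101  0.206]
s
(0.025, 0.06) 300 [ 0.4479 -0.1092  0.0388] [ 0.406 -0.149  0.025] [ 0.47  -0.088  0.06 ]
(0.06, 0.1) 95 [ 0.4657 -0.1096  0.0817] [ 0.457 -0.118  0.06 ] [ 0.47  -0.104  0.1  ]
(0.1, 0.13) 74 [ 0.466  -0.1104  0.1156] [ 0.459 -0.12   0.101] [ 0.47  -0.104  0.13 ]
(0.14, 0.17) 138 [ 0.4678 -0.1079  0.1552] [ 0.455 -0.124  0.14 ] [ 0.475 -0.099  0.17 ]
(0.17, 0.2) 143 [ 0.4675 -0.1072  0.1853] [ 0.453 -0.121  0.17 ] [ 0.474 -0.099  0.2  ]
(0.2, 0.21) 59 [ 0.4656 -0.11    0.2039] [ 0.455 -0.123  0.2  ] [ 0.473 -0.099  0.207]
```

View pics/s14.png

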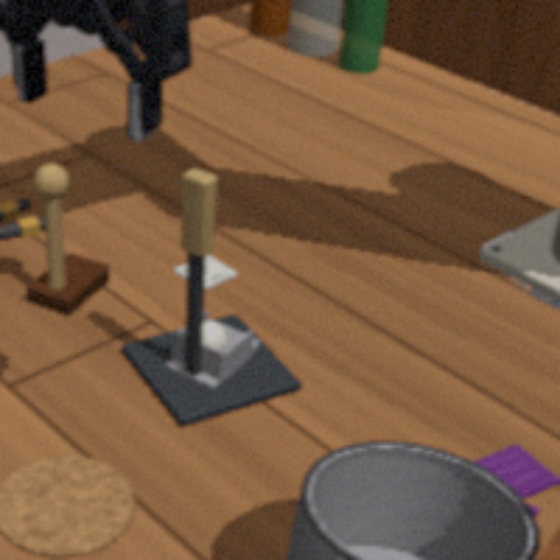

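View pics/w14.png

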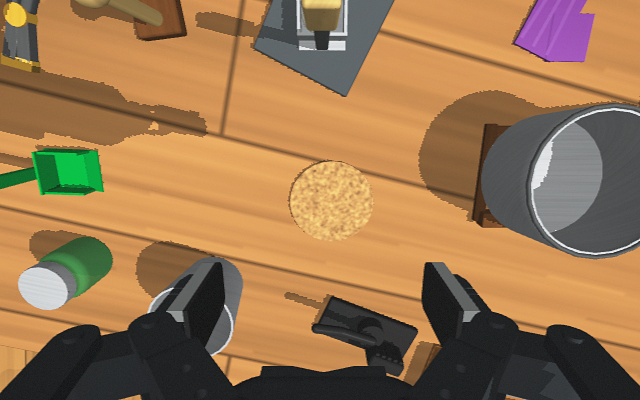

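send_rows(moves=[[0,0,0,0],[0,0,0,0],[0,0,0,0],[0,0,0,0],[0,0,0,0],[0,0,0,0],[0,0,0,0],[0,0,0,0],[0,0,0,0],[0,0,0,0]])

```text
clock: 30.2
eef_pos: [0.5895, -0.0811, 0.2887]
tool_rot: [-0.121, 0.993, 0.0, -0.0]
ft_force: [0.0, -0.4, 0.3]
grip_width: 0.0855
```

```bash
python3 - <<'E'
from h import *
from scipy.optimize import least_squares
for k in range(2):
  im,d=cams.camera("scene");W=cloud(d,cams.camera_info("scene"))
  hsv=cv2.cvtColor(im,cv2.COLOR_BGR2HSV)
  m=(W[...,2]>.036)&(W[...,2]<.055)&(np.hypot(W[...,0]-.435,W[...,1]+.12)<.03)&(hsv[...,2]>150)&(hsv[...,1]<60)
  P=W[m]; r=least_squares(lambda c:np.linalg.norm(P-c,axis=1)-.018,P.mean(0)-[.003,.003,.012],loss="soft_l1",f_scale=.002).x
  x=np.array([.970,.242]);y=np.array([-.242,.970]); D=r[:2]-[.439,-.119]; print(len(P),r.round(4),"in scoop",(D@x).round(4),(D@y).round(4),(r[2]-.01).round(4))
cv2.imwrite("pics/z.png",cv2.resize(im[150:220,310:390],None,fx=7,fy=7,interpolation=cv2.INTER_CUBIC))
im,_=cams.camera("top");cv2.imwrite("pics/top9.png",im)
E
```

```text
64 [ 0.4387 -0.1223  0.0316] in scoop -0.0011 -0.0031 0.0216
66 [ 0.4386 -0.1216  0.0307] in scoop -0.0011 -0.0024 0.0207
```

View pics/z.png

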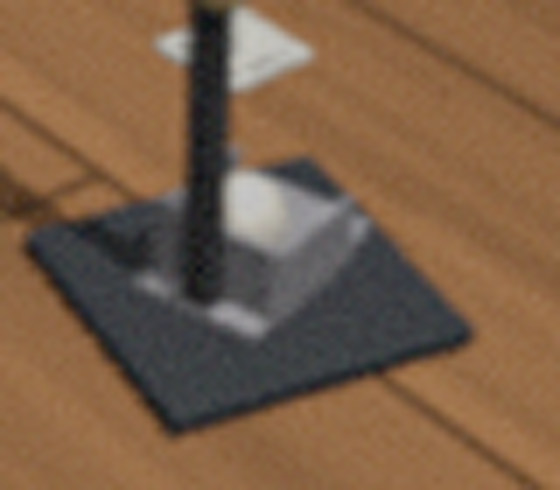

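The scoop stands upright on the slab, and the ball is at rest in its pan. Handing in.

```bash
python3 -c "
from workcell import order; print(order.job_done())"
```

```text
the job is handed in; nothing more can be done
None
```

The scoop is standing upright on the slate slab with the ball at rest in its pan, and I handed the job in at about 30 s of the 61 s allowed. No verdict is reported, so what follows rests on my own measurements.

**What I did:**
- **Tipping:** The tool can only turn about its own axis, so I tipped the scoop about 32° nose-down in the pads. I did this by pushing its lip against the outside of the bucket with about 5 N.
- **Scooping:** I dipped it into the bucket and slid the lip down the floor under the ball until it met the wall. When I let go, it settled upright on the bucket floor with the ball inside.
- **Placing:** I gripped it again, lifted it clear of the rim, set it on the slab and backed the arm away.

**Last checks:**
- **Scoop:** its origin is within about 2 mm of the slab centre. The grip is vertical and its top is at z≈0.206 m, close to the expected 0.205.
- **Ball:** it sits at about (-1, -3, +21) mm in the scoop frame. It moved less than 1 mm between two frames.
- **Arm:** the gripper is open and about 13 cm away, with no contact force.

The only disagreement was up to about 5 mm between the wrist and scene cameras on the grip position, well inside the 40 mm limit. During the slide, the tilt grew from 32° to about 36° as the lip met resistance, with no ill effect.

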